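# Lever a seized die set open and wedge it

## Task

The upper shoe of this small press die set has seized on its two pillars. Set the flat pry bar over the short steel block that stands on the front ledge, with the bar's bevelled tip under the front edge of the upper shoe, and press its free end down to lever the upper shoe up by 8 to 10 mm. Then set the wooden wedge on the ledge beside the block, thin end first, and push it in between the two shoes until it is jammed tight, so that the die set cannot drop shut; the bar may stay where it is, and the other things on the bench are to be left alone.

Things in the scene. Friction and masses are not known exactly. Their poses are not given: they have to be found in the camera images.
- die: the fixed part of the die set, mid bench, on two wooden battens: a dark steel lower shoe 220 mm wide, 30 mm thick, its flat top 70 mm above the bench. It sticks out 55 mm in front of the upper shoe: this is the ledge. Origin on the bench, 70 mm straight below point ledge. x points into the die set (away from the robot, give or take its yaw), y left along its front edge, z up
- ledge (a point): point on the flat top of the lower shoe, straight below the middle of the upper shoe's front edge; axes as die. The space between the shoes is 34 mm high when shut; a die plate 76 mm wide stands in it, centred, from 40 mm behind the front edge, and two pillars at the rear (75 mm either side of the middle, 98 mm behind the front edge); else it is free
- shoe_edge (a point): middle of the lower front edge of the bright aluminium upper shoe, which is 200 mm wide along this edge, 130 mm deep, 26 mm thick and guided by the two pillars; 34 mm above point ledge when shut, and rises with the shoe; axes as die
- shoe (a joint): how far the upper shoe has been raised from shut, m (0 to 0.045; starts near 0). The shoe slides straight up on its pillars, very stiffly: about 42 to 49 N is needed to raise it and it stays where it is left
- block_top (a point): centre of the top of the fulcrum: an offcut of square steel bar, 20 x 60 x 20 mm, 0.19 kg, loose, lying on the ledge just in front of the upper shoe with its 60 mm length (its y axis) along the front edge; its x axis points into the die set. The point is 20 mm above the ledge
- bar_center (a point): centre of the flat steel pry bar lying on the bench, 200 mm long, 24 mm wide, 8 mm thick, 0.33 kg; the point is half-way along, 4 mm above its flat underside. x points along the bar to the tip, 100 mm away; the last 20 mm are bevelled on the underside (3 mm thick at the very tip), the top is flat. At the other end a short claw is turned up, about 28 mm high, between 92 and 102 mm from this point
- bar_tip (a point): middle of the top edge of the bar's bevelled tip; same axes as bar_center
- wedge_center (a point): middle of the pale hardwood wedge lying on the bench, 120 mm long, 40 mm wide, 0.16 kg, 38 mm high at the thin end (nose) and 53 mm high at the thick end, flat underside, sloping top; the point is half-way along, 23 mm above the underside. x points to the nose, 60 mm away. A push of about 10 to 20 N along x jams it tight
- wedge_nose (a point): middle of the bottom edge of the wedge's nose; same axes as wedge_center
- wedge: the wedge, origin at the middle of its underside, same axes
- bar: the pry bar, origin at the middle of its flat underside, same axes
- block: the fulcrum block, origin at the middle of its underside, same axes
- oilcan: bystander: steel oil can with a thin spout, 72 mm across, 150 mm high; origin at the centre of its base
- hammer: bystander: hammer, 270 mm long, wooden handle along its x axis, head at +x; origin under its middle
- wrench: bystander: steel wrench, 200 mm long along its x axis, 8 mm thick; origin under its middle
- file: bystander: file, 230 mm long along its x axis, wooden handle at -x; origin under its middle
- tube: bystander: offcut of square aluminium tube, 160 x 40 x 40 mm, long along its x axis; origin under its middle
- pot: bystander: grey pot, 72 mm across, 90 mm high; origin at the centre of its base
- screws: bystander: open cardboard tray of cap screws, 110 x 80 x 45 mm; origin at the centre of its base
Mind the look-alikes: they are no part of the job. What is shaped like the block but turquoise or yellow is not meant.

How it is judged:
By the outcome, as a careful person would: the job done as asked, in the order asked, and still so for the second after the job is handed in, with the robot touching nothing.
It also fails if it takes over 72 s, if anything falls off the work surface, if the arm or the gripper's body presses on something with over 40 N, if the wrist force passes 120 N, or if a joint passes its speed limit or range.

## Robot

A 6-joint arm with a two-finger parallel gripper is mounted at the origin on the work surface. World frame = base frame: x ahead of the robot, y to its left, z up, the work surface at z = 0. Lengths are in m, angles in rad, forces in N, time in s.
With the tool pointing down it reaches from about 0.325 to 0.775 m from the base axis. Payload 5.5 kg.
Tool frame: the origin (TCP) lies at the very end of the fingers, on their centre line; the grasp point (between the pads) lies 19 mm behind it (pinch_z is the z of the grasp point in the tool frame, in m); z points along the fingers, y is the direction in which the jaws open and shut (so a half turn about z gives the same grasp; the last joint's range is limited). The gripper opens to 85 mm and grips with 20 to 120 N. Pads are 22 mm wide; open, the fingers measure 114 mm over their backs; the gripper's body (76 mm by 85 mm) begins 54 mm behind the grasp point. The pads swing forward as they close: fully open they stand 13 mm farther back than shut.
Start: joints at [-1.286, 0.091, 1.231, -0, 1.82, -0.057], TCP at [0.201, -0.565, 0.231] pointing down, gripper open.
Joint ranges: [-2.87, 2.87], [-0.86, 2.18], [0.17, 2.46], [-1.51, 4.65], [0.06, 2.69], [-2.65, 2.65]. Speed limits (rad/s): [2.57, 2.57, 3.01, 3.14, 3.14, 3.14].

## Interface

Orientations are given as [roll, pitch, yaw] about the fixed x, y, z axes, in that order (R = Rz(yaw) Ry(pitch) Rx(roll)).
In Python, from bench import get_state, get_image, sign_off, pinch_z gives the robot as it stands.
- The arm moves only by the tool move_arm, never from a script. Its argument "rows" is a list of rows, each a list of 2 entries, a list of its own where there are three numbers: the shift along the tool's x, y, z in m, then the turn about the tool's z in rad. In form: [[[dx, dy, dz], roll], ...]. A call has 1 to 10 rows; each row shifts and turns the pose as measured when the row begins, along the tool's axes as they then stand; what a row does not reach is not made up. A row lasts 1/12 s, in which the tool goes at most 41.7 mm and 7.16 degrees, less where a joint would pass 70% of its speed; a pose out of reach is approached as far as the arm can. A call is refused whole if a number of a shift passes 0.0417 or a number of a turn 0.125, either way. A call with a gripper value outside its range is refused whole. "claw" is the gripper command: -1 is shut, 1 is fully open, values between are in proportion, set as the call begins (left out, the last holds). The fingers move at their own pace and stop on an object; "newtons" is the grip in N (left out, the last holds). Time passes only in rows, so rows that do not move let the fingers close. It gives the time, the measured TCP pose, the force and the opening at its end, in the units of the state.
- get_state(): the state, without advancing time (a new reading comes with each control period).
- get_image(name): name is "scene" or "top"; returns a dict with "img" (384x512x3 uint8, red, green, blue), "fx", "fy", "cx", "cy" (pixels), "R" (3x3) and "t" (3): a world point X has camera coordinates R X + t. Camera axes: x right, y down, z forward; pixel columns grow to the right and rows downward; lengths in m; the calibration is good to about 2 mm. A picture is of the moment at which its call begins. There is no depth.
- sign_off(): hands the job in, once; it reports no verdict.
The state is a dict: "time": time; "qpos": joint angles; "dq": joint speeds; "effort": joint torques, N m; "eef_pos": TCP position; "orientation": TCP orientation; "ft_force": force on the tool from outside, world axes, zero at the start; "moment": the same for the moment, N m; "width": finger opening in m.
Only numpy, scipy, OpenCV 4.12 (cv2) and the standard library are available. Lean on these libraries where they do the work, as an engineer would, in place of code of your own. Each camera call takes 0.05 s, during which the arm holds its last target. There are 200 camera calls.

## Working session

There is one attempt and no reset: what is moved stays moved. The work goes in short steps, Python scripts to look and compute and a tool call to move; the robot and the scene stay as the last step left them, time stands still between calls to the robot, and variables do not carry over. Pictures are saved under pics/ and viewed, about 8 in all and at most 12, crops included, and the job is handed in when it is done.

Besides the shell and the picture viewer there is one more tool, called after "Emit:" as name(argument=value, ...) on one line, values as JSON. move_arm: Moves the arm, as the interface text tells. Its arguments: {"type":"object","properties":{"rows":{"type":"array","items":{"type":"array"}},"claw":{"type":"number"},"newtons":{"type":"number"}},"required":["rows"]}

```bash
mkdir -p pics; ls; cat > h.py <<'E'
import numpy as np, cv2
from bench import get_state, get_image, sign_off, pinch_z
def snap(n,f):
    d=get_image(n); cv2.imwrite(f'pics/{f}.png',cv2.cvtColor(d['img'],cv2.COLOR_RGB2BGR)); np.savez(f'pics/{f}.npz',**d); return d
def proj(d,X):
    c=np.asarray(d['R'])@np.asarray(X,float)+np.asarray(d['t']).ravel(); return np.array([d['fx']*c[0]/c[2]+d['cx'],d['fy']*c[1]/c[2]+d['cy']])
def back(d,uv,z):
    R=np.asarray(d['R']);t=np.asarray(d['t']).ravel();C=-R.T@t
    r=R.T@np.array([(uv[0]-d['cx'])/d['fx'],(uv[1]-d['cy'])/d['fy'],1]);return C+r*(z-C[2])/r[2]
E
python3 - <<'E'
from h import *
a=snap('top','t0');b=snap('scene','s0')
for d in(a,b):
    R=np.array(d['R']);print(d['fx'],d['cx'],d['cy'],(-R.T@np.array(d['t']).ravel()).round(3),R.round(3).tolist())
for n in('t0','s0'):
    i=cv2.imread(f'pics/{n}.png');cv2.imwrite(f'pics/{n}b.png',cv2.resize(i,(800,600),interpolation=cv2.INTER_CUBIC))
print(get_state(),pinch_z)
E
```

```text
pics
413.7703520970114 254.88212439527132 191.1309631696332 [ 0.316 -0.028  1.278] [[-0.017, -1.0, -0.015], [-0.983, 0.02, -0.183], [0.184, 0.012, -0.983]]
347.88651254339453 258.6826357539356 190.87639463362407 [ 0.886 -0.633  1.185] [[0.88, 0.475, 0.009], [0.403, -0.735, -0.545], [-0.252, 0.484, -0.838]]
{'time': 0.1, 'qpos': array([-1.28568829e+00,  9.17944195e-02,  1.23182413e+00,  3.42021889e-07,
        1.81979384e+00, -5.67139633e-02]), 'dq': array([ 0.00162578, -0.00166703, -0.00404537, -0.0016804 ,  0.00083746,
        0.00087167]), 'effort': array([ 3.48272748e-03, -4.60217857e+01, -4.19220400e+01,  1.11024467e-04,
        1.05959916e-02,  8.42763342e-06]), 'eef_pos': array([ 0.20103784, -0.56503395,  0.23022432]), 'orientation': array([-3.13977586e+00, -1.03480284e-04,  3.41821990e-01]), 'ft_force': array([-0.21220659, -0.15831509, -0.83055941]), 'moment': array([-0.02181408,  0.02007364, -0.04663378]), 'width': 0.08511116567758086} -0.0187
```

View pics/t0b.png

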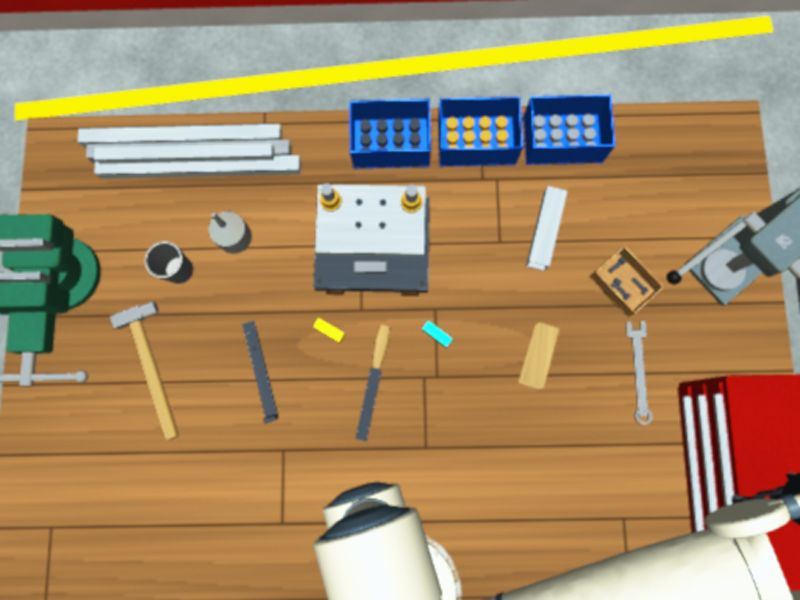

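View pics/s0b.png

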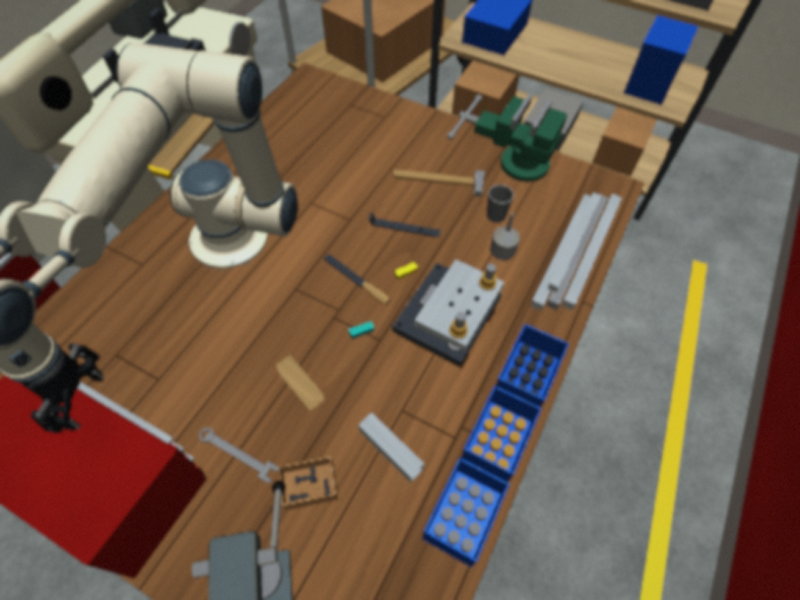

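The top view shows the bar at (260,372), with its claw end toward the robot (scene view 373,217). The block is on the ledge at (370,266), the die at (372,240) and the wedge at (540,355). The turquoise and yellow pieces at (437,333) and (328,330) are look-alikes, and so is the file at (373,380). I'll confirm these in one enlarged composite.

```bash
python3 - <<'E'
from h import *
t=cv2.imread('pics/t0.png');s=cv2.imread('pics/s0.png')
def c(i,x,y,w,h,W,H): return cv2.resize(i[y:y+h,x:x+w],(W,H),interpolation=cv2.INTER_CUBIC)
# top row (each 4x/5x): bar, die ; bottom row
A=c(t,145,195,40,80,150*1,300);B=c(t,195,110,85,80,319,300);C=c(t,325,200,40,50,240,300)
D=c(s,230,130,60,30,300,150)
r1=np.hstack([A,B,C]);
E_=c(s,225,125,60,45,400,300);F=c(s,170,220,45,45,300,300)
r2=np.hstack([E_,F]);w=max(r1.shape[1],r2.shape[1])
f=lambda r:np.pad(r,((0,0),(0,w-r.shape[1]),(0,0)))
cv2.imwrite('pics/c1.png',np.vstack([f(r1),f(r2)]));print(w)
E
```

```text
709
```

View pics/c1.png

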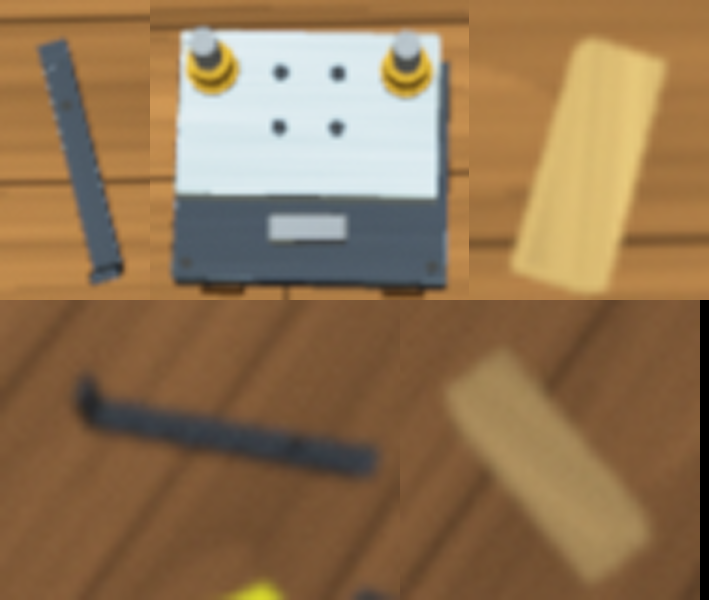

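```bash
cat >> h.py <<'E'
from scipy.optimize import minimize
def load(f): return dict(np.load(f'pics/{f}.npz'))
def box(x0,x1,y0,y1,z0,z1,z2=None):
    z2=z1 if z2 is None else z2   # z1 height at x0, z2 at x1
    return np.array([[x,y,z] for x,zt in((x0,z1),(x1,z2)) for y in(y0,y1) for z in(z0,zt)])
def place(P,p,z=0): # p=x,y,yaw
    c,s=np.cos(p[2]),np.sin(p[2]); return P@np.array([[c,s,0],[-s,c,0],[0,0,1]])+[p[0],p[1],z]
def sil(d,parts,p,z,S=4):
    m=np.zeros((384*S,512*S),np.uint8)
    for P in parts:
        q=np.array([proj(d,X) for X in place(P,p,z)])
        cv2.fillConvexPoly(m,cv2.convexHull(np.round(((q+.5)*S-.5)*16).astype(np.int32)),255,shift=4)
    return cv2.resize(m,(512,384),interpolation=cv2.INTER_AREA)/255.
def fit(views,parts,p0,z):
    def cost(p): return sum(1-np.minimum(s:=sil(d,parts,p,z),m).sum()/np.maximum(s,m).sum() for d,m in views)
    best=None
    for k in range(2):
        r=minimize(cost,p0 if best is None else best.x,method='Nelder-Mead',options=dict(initial_simplex=np.array(p0 if best is None else best.x)+np.array([[0,0,0],[.012,0,0],[0,.012,0],[0,0,.1]]),xatol=1e-4,fatol=1e-4,maxiter=120))
        if best is None or r.fun<best.fun: best=r
    return best.x,best.fun/len(views)
def grab(d,rect):
    i=np.ascontiguousarray(d['img'][...,::-1]);m=np.zeros(i.shape[:2],np.uint8)
    cv2.grabCut(i,m,rect,np.zeros((1,65)),np.zeros((1,65)),6,cv2.GC_INIT_WITH_RECT)
    return ((m==1)|(m==3)).astype(float)
WEDGE=[box(-.06,.06,-.02,.02,0,.053,.038)]
BAR=[np.vstack([box(-.1,.08,-.012,.012,0,.008),box(.08,.1,-.012,.012,.005,.008)]),box(-.102,-.092,-.012,.012,0,.028)]
E
python3 - <<'E'
from h import *
t,s=load('t0'),load('s0')
c=back(t,(.64*540,.64*355),.04);print('wedge',c)
mw=[(t,grab(t,(328,202,34,52))),(s,grab(s,(172,222,40,44)))]
for y in(-.15,np.pi-.15):
    print('wedge',[m.sum() for _,m in mw],*fit(mw,WEDGE,[c[0],c[1],y],0))
c=back(t,(.64*260,.64*372),.0)
mb=[(t,grab(t,(150,200,32,74))),(s,grab(s,(230,130,56,24)))]
for y in(.2,.2+np.pi): print('bar',[m.sum() for _,m in mb],*fit(mb,BAR,[c[0],c[1],y],0))
# die: crop scale 3.75, offset x 195-150/3.75, y110
f=lambda u,v:((u-150)/3.75+195,v/3.75+110)
for n,uv,z in[('shoeTopFL',(175,195),.130),('shoeTopFR',(438,199),.130),('shoeTopBL',(182,30),.13),('shoeTopBR',(440,36),.13),('ledgeFL',(173,278),.07),('ledgeFR',(445,284),.07),
 ('blkBL',(269,215),.09),('blkBR',(347,215),.09),('blkFL',(269,241),.09),('blkFR',(347,241),.09)]: print(n,back(t,f(*uv),z).round(4))
E
```

```text
wedge [ 0.43180802 -0.28244306  0.04      ]
wedge [np.float64(657.0), np.float64(477.0)] [ 0.43326437 -0.28242042 -0.32952258] 0.04920442952427406
wedge [np.float64(657.0), np.float64(477.0)] [ 0.43171042 -0.28205113  2.81620201] 0.07390027490166201
bar [np.float64(530.0), np.float64(0.0)] [0.41562909 0.26244813 0.26628094] 0.5445098801027884
bar [np.float64(530.0), np.float64(0.0)] [0.41205582 0.26152142 3.40193969] 0.5578382090189071
shoeTopFL [0.6179 0.1364 0.13  ]
shoeTopFR [ 0.6105 -0.0643  0.13  ]
shoeTopBL [0.7504 0.1318 0.13  ]
shoeTopBR [ 0.7409 -0.0691  0.13  ]
ledgeFL [0.5656 0.1462 0.07  ]
ledgeFR [ 0.5563 -0.0701  0.07  ]
blkBL [0.6106 0.0678 0.09  ]
blkBR [0.6093 0.0063 0.09  ]
blkFL [0.5896 0.0679 0.09  ]
blkFR [0.5883 0.0066 0.09  ]
```

```bash
python3 - <<'E'
from h import *
t,s=load('t0'),load('s0')
def m(d,r):
    i=d['img'].astype(int);k=np.zeros((384,512));x,y,w,h=r
    k[y:y+h,x:x+w]=((i[...,0]-i[...,2])<15)[y:y+h,x:x+w];return k
mb=[(t,m(t,(150,200,32,74))),(s,m(s,(230,130,60,24)))]
for v in(mb,mb[:1],mb[1:]):
    print([q.sum() for _,q in v],*fit(v,BAR,[.415,.262,.25],0))
print('tip',back(t,(52/3.75+145,42/3.75+195),.008))
W=[(t,grab(t,(328,202,34,52))),(s,grab(s,(172,222,40,44)))]
for y in(-.33,2.81):
  for v in (W[:1],W[1:]): print('w',*fit(v,WEDGE,[.433,-.282,y],0))
# die: upper shoe: bright mask in top view
i=t['img'].astype(int);k=np.zeros((384,512));k[112:168,198:278]=(i.min(2)>150)[112:168,198:278]
SH=[box(0,.13,-.1,.1,.104,.13)]
print('shoe',k.sum(),*fit([(t,k)],SH,[.614,.036,-.04],0))
E
```

```text
[np.float64(471.0), np.float64(174.0)] [0.41477679 0.26259977 0.26819458] 0.2580955862290184
[np.float64(471.0)] [0.41564233 0.26298735 0.26980974] 0.17306062839704328
[np.float64(174.0)] [0.41788779 0.26284478 0.28183465] 0.33943724877177306
tip [0.51098473 0.28643368 0.008     ]
w [ 0.43323632 -0.28236519 -0.33058782] 0.04237811989736395
w [ 0.43384149 -0.28304261 -0.31746889] 0.05000836660053054
w [ 0.43203768 -0.28183981  2.83427494] 0.06579314825685767
w [ 0.43243756 -0.28239101  2.80087437] 0.07602937975183621
shoe 2717.0 [ 0.6219652   0.03698096 -0.03148305] 0.14980073290806573
```

```bash
cat >> h.py <<'E'
def go(x,y,z,yaw=None):
    st=get_state();p=st['eef_pos'];R=cv2.Rodrigues(np.array([0,0,st['orientation'][2]]))[0]@np.diag([1,-1,-1.])
    d=R.T@(np.array([x,y,z])-p);t=0 if yaw is None else -(yaw-st['orientation'][2])
    n=int(np.ceil(max(np.linalg.norm(d)/.038,abs(t)/.12)));n=max(n,1)
    print('t',round(st['time'],2),'p',p.round(4),'rpy',st['orientation'].round(4),'F',st['ft_force'].round(1),'w',round(st['width'],4));print('tot',d.round(4),round(t,3),'n',n,'per',(d/n).round(4),round(t/n,4))
E
python3 -c "
from h import *
go(.42,-.15,.2)"
```

```text
t 0.1 p [ 0.201  -0.565   0.2302] rpy [-3.1398e+00 -1.0000e-04  3.4180e-01] F [-0.2 -0.2 -0.8] w 0.0851
tot [ 0.3454 -0.3176  0.0302] 0 n 13 per [ 0.0266 -0.0244  0.0023] 0.0
```

Emit:
move_arm(rows=[[[0.028,-0.027,0],0.008],[[0.028,-0.027,0],0.008],[[0.028,-0.027,0],0.008],[[0.028,-0.027,0],0.008],[[0.028,-0.027,0],0.008],[[0.028,-0.027,0],0.008],[[0.028,-0.027,0],0.008],[[0.028,-0.027,0],0.008],[[0.028,-0.027,0],0.005],[[0.028,-0.027,0],0.005]], claw=0, newtons=80)

```text
time: 0.93
eef_pos: [0.3888, -0.2143, 0.2213]
orientation: [-3.126, 0.005, 0.25]
ft_force: [0.3, 0.0, -0.6]
width: 0.0422
```

```bash
python3 -c "
from h import *
go(.4078,.2604,.1,.268)"
```

```text
t 0.93 p [ 0.3888 -0.2143  0.2213] rpy [-3.1255  0.005   0.2498] F [ 0.3  0.  -0.6] w 0.0422
tot [ 0.1357 -0.4552  0.1213] -0.018 n 13 per [ 0.0104 -0.035   0.0093] -0.0014
```

Emit:
move_arm(rows=[[[0.01,-0.034,0.004],-0.002],[[0.01,-0.034,0.004],-0.002],[[0.01,-0.034,0.004],-0.002],[[0.01,-0.034,0.004],-0.002],[[0.01,-0.034,0.004],-0.002],[[0.01,-0.034,0.004],-0.002],[[0.01,-0.034,0.004],-0.002],[[0.01,-0.034,0.004],-0.002],[[0.01,-0.034,0.004],-0.002],[[0.01,-0.034,0.004],-0.002]])

```text
time: 1.77
eef_pos: [0.3957, 0.1588, 0.1818]
orientation: [-3.124, 0.005, 0.271]
ft_force: [0.4, -0.4, 0.0]
width: 0.0429
```

```bash
python3 -c "
from h import *
go(.4078,.2604,.06,.268)"
```

```text
t 1.77 p [0.3957 0.1588 0.1818] rpy [-3.1238  0.0054  0.2712] F [ 0.4 -0.4  0. ] w 0.0429
tot [ 0.0389 -0.0947  0.1218] 0.003 n 5 per [ 0.0078 -0.0189  0.0244] 0.0006
```

Emit:
move_arm(rows=[[[0.008,-0.019,0.022],0],[[0.008,-0.019,0.022],0],[[0.008,-0.019,0.022],0],[[0.008,-0.019,0.022],0],[[0.007,-0.019,0.022],0],[[0,0,0.006],0],[[0,0,0],0]])

```text
time: 2.35
eef_pos: [0.4027, 0.2746, 0.0603]
orientation: [-3.123, 0.007, 0.283]
ft_force: [-0.7, -0.2, 0.4]
width: 0.0433
```

```bash
python3 -c "
from h import *
go(.4078,.2604,.003,.268)
d=snap('top','t1');i=cv2.imread('pics/t1.png')[190:280,130:220];
e=snap('scene','s1');j=cv2.imread('pics/s1.png')[120:180,210:300]
f=lambda a:cv2.resize(a,(400,400 if a.shape[0]==90 else 267),interpolation=cv2.INTER_CUBIC)
A,B=f(i),f(j);cv2.imwrite('pics/c2.png',np.hstack([A,np.pad(B,((0,133),(0,0),(0,0)))]))"
```

```text
t 2.35 p [0.4027 0.2746 0.0603] rpy [-3.1234  0.007   0.2825] F [-0.7 -0.2  0.4] w 0.0433
tot [0.001  0.015  0.0573] 0.015 n 2 per [0.0005 0.0075 0.0286] 0.0073
```

View pics/c2.png

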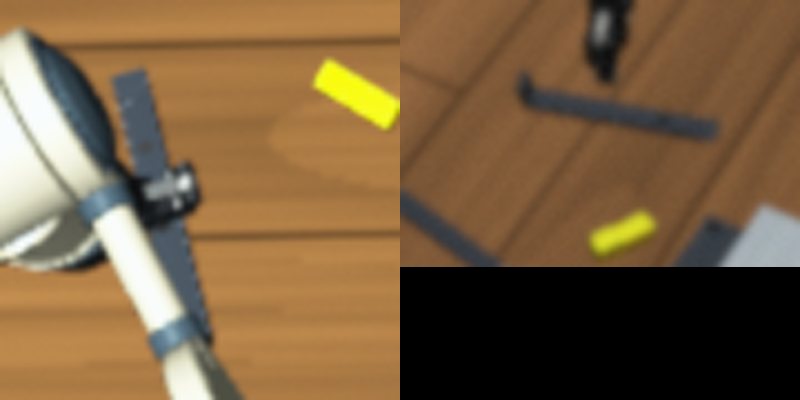

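The crops show the bar untouched, with its claw at (525,90) in the scene crop and the gripper above its middle. The TCP is 14 mm too far in +y, so I'll correct that, descend and close.

Emit:
move_arm(rows=[[[0.0,0.008,0.005],0.007],[[0.0,0.006,0.01],0.007],[[0,0,0.01],0],[[0,0,0.01],0],[[0,0,0],0],[[0,0,0],0]])

```text
time: 2.95
eef_pos: [0.4109, 0.2572, 0.0286]
orientation: [-3.122, -0.004, 0.26]
ft_force: [0.3, -0.6, 0.9]
width: 0.0431
```

```bash
python3 -c "
from h import *
go(.4078,.2604,.003,.268)"
```

```text
t 2.95 p [0.4109 0.2572 0.0286] rpy [-3.122  -0.004   0.2596] F [ 0.3 -0.6  0.9] w 0.0431
tot [-0.0022 -0.0039  0.0256] -0.008 n 1 per [-0.0022 -0.0039  0.0256] -0.0084
```

Emit:
move_arm(rows=[[[-0.002,-0.003,0.008],-0.006],[[0,0,0.008],0],[[0,0,0.006],0],[[0,0,0.002],0],[[0,0,0],0],[[0,0,0],0]])

```text
time: 3.45
eef_pos: [0.4076, 0.2606, 0.0019]
orientation: [-3.122, -0.004, 0.267]
ft_force: [0.1, 0.3, 0.1]
width: 0.0428
```

```bash
python3 -c "
from h import *
go(.4078,.2604,.002,.268)"
```

```text
t 3.45 p [0.4076 0.2606 0.0019] rpy [-3.1219 -0.0036  0.2669] F [0.1 0.3 0.1] w 0.0428
tot [ 0.0002  0.0003 -0.0001] -0.001 n 1 per [ 0.0002  0.0003 -0.0001] -0.0011
```

Emit:
move_arm(rows=[[[0,0,0],0],[[0,0,0],0],[[0,0,0],0],[[0,0,0],0],[[0,0,0],0],[[0,0,0],0]], claw=-1, newtons=100)

```text
time: 3.95
eef_pos: [0.4077, 0.261, 0.0027]
orientation: [-3.122, -0.004, 0.267]
ft_force: [-0.4, 1.3, 0.3]
width: 0.0201
```

Emit:
move_arm(rows=[[[0,0,-0.005],0],[[0,0,-0.015],0],[[0,0,-0.025],0],[[0,0,-0.025],0],[[0,0,-0.025],0],[[0,0,-0.02],0],[[0,0,-0.01],0],[[0,0,0],0],[[0,0,0],0]])

```text
time: 4.7
eef_pos: [0.405, 0.2564, 0.1289]
orientation: [-3.125, 0.006, 0.267]
ft_force: [-1.0, 0.3, -4.6]
width: 0.0199
```

```bash
python3 -c "
from h import *
go(.42,.16,.125,-.038)
snap('top','t2');snap('scene','s2')"
```

```text
t 4.7 p [0.405  0.2564 0.1289] rpy [-3.1245  0.0064  0.2669] F [-1.   0.3 -4.6] w 0.0199
tot [-0.011   0.0969  0.0039] 0.305 n 3 per [-0.0037  0.0323  0.0013] 0.1016
```

Emit:
move_arm(rows=[[[-0.002,0.02,0],0.05],[[-0.002,0.03,0],0.06],[[0,0.035,0],0.06],[[0.004,0.032,0],0.05],[[0.01,0.03,0],0.04],[[0.01,0.025,0],0.02],[[0.01,0.01,0],0.01],[[0,0,0],0],[[0,0,0],0]])

```text
time: 5.55
eef_pos: [0.4499, 0.0678, 0.1072]
orientation: [-3.133, 0.038, -0.034]
ft_force: [-0.5, 0.8, -2.8]
width: 0.0199
```

```bash
python3 -c "
from h import *
go(.49,.042,.120,-.038)"
```

```text
t 5.55 p [0.4499 0.0678 0.1072] rpy [-3.1331  0.0378 -0.0338] F [-0.5  0.8 -2.8] w 0.0199
tot [ 0.0409  0.0244 -0.0128] 0.004 n 2 per [ 0.0205  0.0122 -0.0064] 0.0021
```

Emit:
move_arm(rows=[[[0.008,0.006,0],0],[[0.012,0.008,0],0],[[0.01,0.005,0],0],[[0.004,0.002,0],0],[[0,0,0],0],[[0,0,0],0]])

```text
time: 6.05
eef_pos: [0.4824, 0.0483, 0.1012]
orientation: [-3.132, 0.045, -0.026]
ft_force: [-0.1, 0.4, -4.0]
width: 0.0202
```

```bash
python3 -c "
from h import *
go(.49,.042,.10,-.038)
d=snap('top','t3');i=cv2.imread('pics/t3.png')[105:205,190:290];
e=snap('scene','s3');j=cv2.imread('pics/s3.png')[140:235,230:330]
f=lambda a:cv2.resize(a,(400,a.shape[0]*4),interpolation=cv2.INTER_CUBIC)
A,B=f(i),f(j);cv2.imwrite('pics/c3.png',np.hstack([A,np.pad(B,((0,A.shape[0]-B.shape[0]),(0,0),(0,0)))]))"
```

```text
t 6.05 p [0.4824 0.0483 0.1012] rpy [-3.132   0.0451 -0.026 ] F [-0.1  0.4 -4. ] w 0.0202
tot [0.0077 0.0061 0.0012] 0.012 n 1 per [0.0077 0.0061 0.0012] 0.012
```

View pics/c3.png

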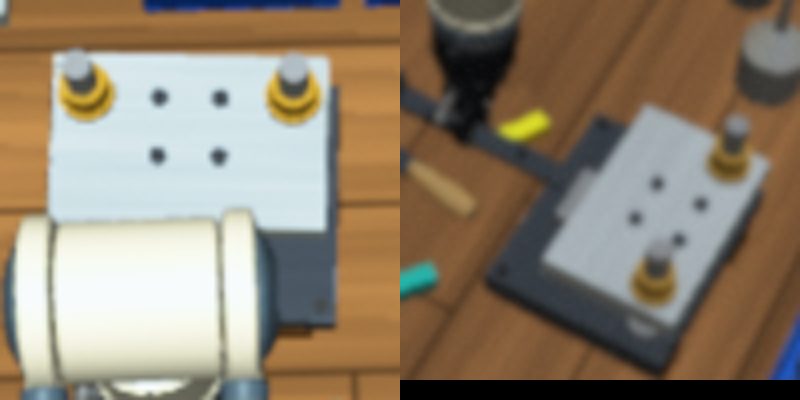

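```bash
python3 -c "
from h import *
s=load('s3')
cr=lambda q:((q-[230,140])*4+[400,0]).round(0)
for z in (.0945,.1015): 
  for dy in(-.012,.012):print('tip pred',z,dy,cr(proj(s,[.5902,.0455+dy,z])))
u=np.array([.9993,-.038]);E=np.array([.6145,.037]);v=np.array([.038,.9993])
for n,a,b,z in[('edgeTopL',0,.1,.13),('edgeTopR',0,-.1,.13),('ledFR',-.055,-.11,.07),('ledFL',-.055,.11,.07)]:
  print(n,cr(proj(s,[*(E+a*u+b*v),z])))
for n,x,y in[('bFL',.5896,.0679),('bFR',.5883,.0066),('bBL',.6106,.0678),('bBR',.6093,.0063)]: print(n,cr(proj(s,[x,y,.09])))
"
```

```text
tip pred 0.0945 -0.012 [564. 188.]
tip pred 0.0945 0.012 [575. 170.]
tip pred 0.1015 -0.012 [564. 184.]
tip pred 0.1015 0.012 [576. 165.]
edgeTopL [641. 100.]
edgeTopR [536. 255.]
ledFR [478. 270.]
ledFL [592. 107.]
bFL [579. 164.]
bFR [549. 211.]
bBL [599. 173.]
bBR [568. 220.]
```

Emit:
move_arm(rows=[[[0.003,0.004,0.001],0.006],[[0.006,0.002,0.0005],0.006],[[0.008,0.0015,0],0],[[0.006,0,0],0],[[0,0,0],0]])

```text
time: 6.57
eef_pos: [0.5066, 0.0403, 0.0992]
orientation: [-3.132, 0.043, -0.037]
ft_force: [-0.5, -0.4, -3.0]
width: 0.0203
```

```bash
python3 -c "
from h import *
go(.5315,.0403,.0992,-.038)"
```

```text
t 6.57 p [0.5066 0.0403 0.0992] rpy [-3.1323  0.043  -0.0373] F [-0.5 -0.4 -3. ] w 0.0203
tot [ 0.0249 -0.0009 -0.    ] 0.001 n 1 per [ 0.0249 -0.0009 -0.    ] 0.0007
```

Emit:
move_arm(rows=[[[0.006,0,-0.0003],0],[[0.007,0,-0.0003],0],[[0.007,0,-0.0003],0],[[0.003,0,0],0],[[0,0,0],0],[[0,0,0],0]])

```text
time: 7.07
eef_pos: [0.533, 0.0393, 0.0986]
orientation: [-3.132, 0.044, -0.038]
ft_force: [1.2, 0.6, -2.8]
width: 0.0198
```

```bash
python3 -c "
from h import *
go(.5315,.0403,.0992,-.038)
e=snap('scene','s4');j=cv2.imread('pics/s4.png')[140:235,230:330]
cv2.imwrite('pics/c4.png',cv2.resize(j,(600,570),interpolation=cv2.INTER_CUBIC))"
```

```text
t 7.07 p [0.533  0.0393 0.0986] rpy [-3.1322  0.0438 -0.0376] F [ 1.2  0.6 -2.8] w 0.0198
tot [-0.0015 -0.0009 -0.0006] 0.0 n 1 per [-0.0015 -0.0009 -0.0006] 0.0004
```

View pics/c4.png

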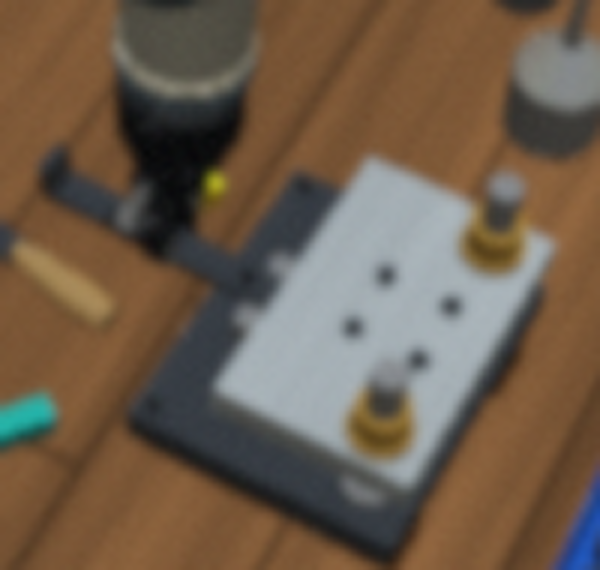

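The bar crosses the block, with the block's ends visible at (285,262) and (248,318), and its tip has disappeared under the shoe edge. Next I'll lower it with a light grip until the tip meets the shoe.

Emit:
move_arm(rows=[[[0,0,0],0],[[0,0,0.002],0],[[0,0,0.002],0],[[0,0,0.002],0],[[0,0,0.002],0],[[0,0,0.002],0],[[0,0,0],0]], newtons=25)

```text
time: 7.7
eef_pos: [0.5323, 0.0394, 0.0917]
orientation: [-3.132, 0.04, -0.037]
ft_force: [-3.1, 0.4, 2.6]
width: 0.0197
```

Emit:
move_arm(rows=[[[0,0,0.003],0],[[0,0,0.003],0],[[0,0,0.002],0],[[0,0,0.002],0],[[0,0,0],0]])

```text
time: 8.12
eef_pos: [0.5325, 0.0395, 0.0897]
orientation: [-3.132, 0.034, -0.037]
ft_force: [-6.6, -0.3, 6.5]
width: 0.0201
```

Emit:
move_arm(rows=[[[0,0,0],0],[[0,0,0],0],[[0,0,0],0],[[0,0,0],0],[[0,0,0],0],[[0,0,0],0]], claw=0)

```text
time: 8.62
eef_pos: [0.5336, 0.0396, 0.0899]
orientation: [-3.132, 0.03, -0.037]
ft_force: [-0.1, -0.9, 0.7]
width: 0.043
```

Emit:
move_arm(rows=[[[0,0,-0.01],0],[[0,0,-0.025],0],[[0,0,-0.03],0],[[0,0,-0.02],0],[[-0.01,0,0],0],[[-0.02,0,0],0],[[-0.025,0,0],0],[[-0.01,0,0],0],[[0,0,0],0]])

```text
time: 9.37
eef_pos: [0.4694, 0.041, 0.1851]
orientation: [-3.132, 0.03, -0.038]
ft_force: [-0.4, -0.2, -0.5]
width: 0.0429
```

```bash
python3 -c "
from h import *
go(.461,.042,.12,-.038)
e=snap('scene','s5');j=cv2.imread('pics/s5.png')[140:235,220:320]
cv2.imwrite('pics/c5.png',cv2.resize(j,(600,570),interpolation=cv2.INTER_CUBIC))"
```

```text
t 9.37 p [0.4694 0.041  0.1851] rpy [-3.1319  0.0304 -0.0376] F [-0.4 -0.2 -0.5] w 0.0429
tot [-0.0084 -0.0007  0.0651] 0.0 n 2 per [-0.0042 -0.0003  0.0326] 0.0002
```

View pics/c5.png

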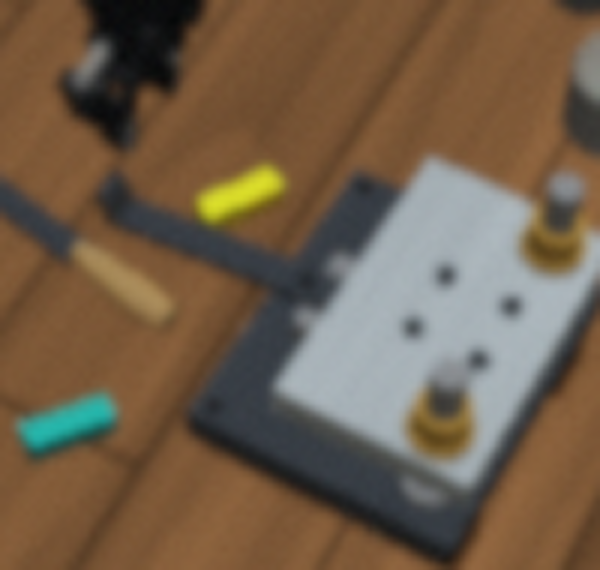

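```bash
python3 -c "
from h import *
s=load('s5')
cr=lambda q:((q-[220,140])*6).round(0)
for x in(.435,.445,.455): print(x,'clawtop',cr(proj(s,[x,.043,.099])),'base',cr(proj(s,[x,.043,.071])))
t=load('t0');print('handle tip',back(t,(.64*383,.64*325),.02),back(t,(.64*373,.64*370),.02))
go(.473,.0415,.09,-.038)"
```

```text
0.435 clawtop [ 99. 172.] base [101. 197.]
0.445 clawtop [113. 178.] base [115. 203.]
0.455 clawtop [126. 184.] base [128. 209.]
handle tip [0.4983839  0.01756203 0.02      ] [0.41060514 0.03810836 0.02      ]
t 9.42 p [0.4701 0.041  0.1852] rpy [-3.1318  0.0297 -0.0376] F [ 0.7 -0.1 -0.1] w 0.0425
tot [ 0.0029 -0.0006  0.0952] 0.0 n 3 per [ 0.001  -0.0002  0.0317] 0.0001
```

Emit:
move_arm(rows=[[[0.002,0,0.01],0],[[0.002,0,0.025],0],[[0.001,0,0.02],0],[[0,0,0.008],0],[[0,0,0],0],[[0,0,0],0]], claw=-1)

```text
time: 9.92
eef_pos: [0.477, 0.0412, 0.1186]
orientation: [-3.132, 0.028, -0.038]
ft_force: [0.4, 0.5, 0.5]
width: -0.0004
```

Emit:
move_arm(rows=[[[0,0,0.004],0],[[0,0,0.004],0],[[0,0,0.002],0],[[0,0,0],0]])

```text
time: 10.25
eef_pos: [0.4783, 0.0412, 0.1098]
orientation: [-3.132, 0.025, -0.038]
ft_force: [-0.1, 0.1, -0.1]
width: 0.0003
```

Emit:
move_arm(rows=[[[-0.001,0,0.004],0],[[-0.001,0,0.004],0],[[-0.001,0,0.004],0],[[-0.001,0,0.003],0],[[0,0,0.003],0],[[0,0,0],0]])

```text
time: 10.75
eef_pos: [0.474, 0.0417, 0.0916]
orientation: [-3.132, 0.022, -0.038]
ft_force: [-0.0, 0.5, -0.6]
width: 0.0005
```

Emit:
move_arm(rows=[[[0,0,0.002],0],[[0,0,0.002],0],[[0,0,0.002],0],[[0,0,0],0]])

```text
time: 11.08
eef_pos: [0.4738, 0.0417, 0.0849]
orientation: [-3.132, 0.022, -0.038]
ft_force: [1.1, 0.0, 0.3]
width: 0.0001
```

Emit:
move_arm(rows=[[[0,0,0.002],0],[[0,0,0.002],0],[[0,0,0.002],0],[[0,0,0.002],0]])

```text
time: 11.42
eef_pos: [0.4744, 0.0418, 0.0797]
orientation: [-3.132, 0.02, -0.038]
ft_force: [-6.5, -0.7, 12.5]
width: 0.0003
```

Emit:
move_arm(rows=[[[0,0,0.003],0],[[0,0,0.003],0],[[0,0,0.003],0]])

```text
time: 11.67
eef_pos: [0.4746, 0.0419, 0.0789]
orientation: [-3.132, 0.016, -0.038]
ft_force: [-9.1, 0.2, 15.8]
width: 0.0003
```

Emit:
move_arm(rows=[[[0,0,0.004],0],[[0,0,0.004],0],[[0,0,0.005],0],[[0,0,0.005],0]])

```text
time: 12.0
eef_pos: [0.4752, 0.0419, 0.075]
orientation: [-3.132, 0.009, -0.037]
ft_force: [-10.5, -0.6, 18.2]
width: -0.0002
```

```bash
cat >> h.py <<'E'
def lift(f0,f1,cam,rect):
    a,b=load(f0)['img'],load(f1)['img'];x,y,w,h=rect
    g=lambda i:cv2.cvtColor(i,cv2.COLOR_RGB2GRAY).astype(np.float32)
    M=np.eye(2,3,dtype=np.float32);T=g(a)[y:y+h,x:x+w]
    pad=np.eye(2,3,dtype=np.float32);pad[:,2]=[x,y]
    cc,M=cv2.findTransformECC(T,g(b),pad,cv2.MOTION_TRANSLATION,(3,200,1e-6),None,3)
    return (M[:,2]-[x,y]).round(2),round(cc,4)
E
python3 - <<'E'
from h import *
snap('scene','s6')
s=load('s0')
print('px per mm',(proj(s,[.67,.0,.14])-proj(s,[.67,.0,.13]))/10)
R=(283,172,30,38)   # on shoe, holes+near bushing
for f in('s3','s5','s6'):print(f,lift('s0',f,'s',(285,185,30,22)),lift('s0',f,'s',(268,205,30,18)),'static',lift('s0',f,'s',(336,215,40,40)))
go(.473,.0415,.06)
E
```

```text
px per mm [ 0.02168853 -0.14904079]
s3 (array([-0.06,  0.02]), 0.9973) (array([-0.05, -0.04]), 0.9983) static (array([0.02, 0.01]), 0.9996)
s5 (array([-0.08,  0.02]), 0.9973) (array([-0.06, -0.04]), 0.9983) static (array([ 0.01, -0.  ]), 0.9996)
s6 (array([-0.04, -0.19]), 0.9965) (array([-0.14, -0.29]), 0.9972) static (array([0.02, 0.01]), 0.9996)
t 12.05 p [0.4752 0.042  0.0747] rpy [-3.132   0.0086 -0.0374] F [-8.4 -0.9 18.4] w -0.0001
tot [-0.0021  0.0005  0.0147] 0 n 1 per [-0.0021  0.0005  0.0147] 0.0
```

Emit:
move_arm(rows=[[[0,0,0.005],0],[[0,0,0.005],0],[[0,0,0.005],0],[[0,0,0.005],0],[[0,0,0.005],0],[[0,0,0.005],0]])

```text
time: 12.55
eef_pos: [0.4766, 0.0423, 0.0665]
orientation: [-3.132, -0.003, -0.037]
ft_force: [-9.9, -0.6, 18.3]
width: -0.0001
```

```bash
cat >> h.py <<'E'
def ck(f):
    snap('scene',f)
    a=lift('s5',f,'s',(285,185,30,22));b=lift('s5',f,'s',(268,205,30,18));print(a,b,'mm',round(-a[0][1]/.149,2),round(-b[0][1]/.149,2))
E
python3 - <<'E'
from h import *
ck('s7');go(.473,.0415,.057)
E
```

```text
(array([ 0.05, -0.6 ]), 0.9946) (array([ 0.02, -0.64]), 0.9962) mm 4.03 4.3
t 12.6 p [0.4766 0.0422 0.0662] rpy [-3.1323e+00 -3.1000e-03 -3.6700e-02] F [-9.6 -1.  18.1] w -0.0006
tot [-0.0035  0.0009  0.0092] 0 n 1 per [-0.0035  0.0009  0.0092] 0.0
```

Emit:
move_arm(rows=[[[0,0,0.005],0],[[0,0,0.005],0],[[0,0,0.005],0],[[0,0,0.005],0],[[0,0,0.005],0],[[0,0,0.005],0]])

```text
time: 13.1
eef_pos: [0.4787, 0.0425, 0.0576]
orientation: [-3.132, -0.015, -0.036]
ft_force: [-10.0, -0.2, 18.9]
width: -0.0002
```

```bash
python3 - <<'E'
from h import *
ck('s8');go(.473,.0415,.055)
E
```

```text
(array([ 0.14, -1.07]), 0.9895) (array([ 0.11, -1.1 ]), 0.9921) mm 7.18 7.38
t 13.15 p [0.4787 0.0425 0.0573] rpy [-3.1324 -0.0147 -0.036 ] F [-10.   -1.2  17.8] w -0.0001
tot [-0.0056  0.0013  0.0023] 0 n 1 per [-0.0056  0.0013  0.0023] 0.0
```

Emit:
move_arm(rows=[[[0,0,0.005],0],[[0,0,0.005],0],[[0,0,0.005],0]])

```text
time: 13.4
eef_pos: [0.4801, 0.0426, 0.0529]
orientation: [-3.133, -0.021, -0.036]
ft_force: [-10.1, 0.1, 19.0]
width: 0.0001
```

```bash
python3 - <<'E'
from h import *
ck('s9');go(.473,.0415,.055)
E
```

```text
(array([ 0.21, -1.34]), 0.9856) (array([ 0.1 , -1.38]), 0.9894) mm 8.99 9.26
t 13.45 p [0.4802 0.0426 0.0526] rpy [-3.1326 -0.0209 -0.0357] F [-8.9 -0.5 17.9] w 0.0002
tot [-0.0071  0.0014 -0.0024] 0 n 1 per [-0.0071  0.0014 -0.0024] 0.0
```

Emit:
move_arm(rows=[[[0,0,-0.001],0],[[0,0,-0.003],0],[[0,0,-0.005],0],[[0,0,-0.01],0],[[0,0,-0.03],0],[[0,0,-0.04],0],[[0,0,-0.04],0],[[0,0,-0.03],0],[[0,0,0],0]])

```text
time: 14.2
eef_pos: [0.4744, 0.0412, 0.2193]
orientation: [-3.133, -0.015, -0.036]
ft_force: [-0.7, 0.0, 0.2]
width: 0.0002
```

```bash
python3 - <<'E'
from h import *
ck('s10');go(.4,-.2,.2,-.3)
j=cv2.imread('pics/s10.png')[140:235,220:320]
cv2.imwrite('pics/c6.png',cv2.resize(j,(600,570),interpolation=cv2.INTER_CUBIC))
E
```

```text
(array([ 0.22, -1.34]), 0.9858) (array([ 0.11, -1.39]), 0.9893) mm 8.99 9.33
t 14.25 p [0.4741 0.0412 0.217 ] rpy [-3.133  -0.0129 -0.0356] F [ 0.6 -0.6  0.9] w 0.0001
tot [-0.0655  0.2437  0.017 ] 0.264 n 7 per [-0.0094  0.0348  0.0024] 0.0378
```

View pics/c6.png

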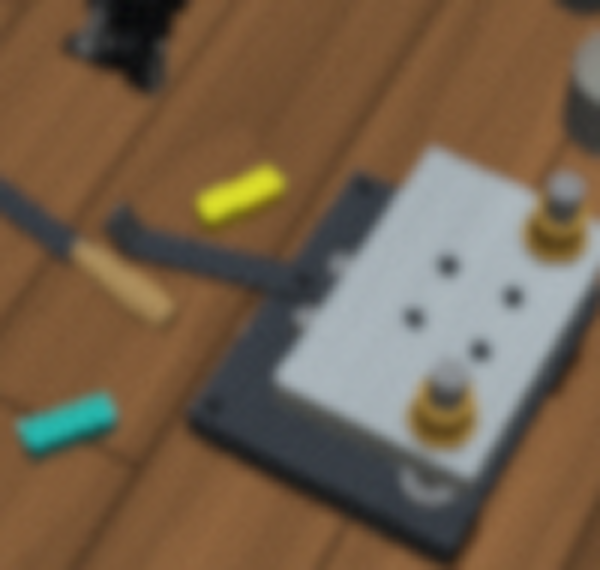

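The bar rests in place unaided, the shoe has kept its lift of about 9.1 mm, and the neighbours haven't moved. Next is the wedge.

Emit:
move_arm(rows=[[[-0.007,0.02,0],0.03],[[-0.01,0.033,0.002],0.04],[[-0.008,0.034,0.002],0.04],[[-0.006,0.034,0.002],0.04],[[-0.003,0.034,0.004],0.04],[[0,0.034,0.006],0.04],[[0.002,0.034,0.006],0.03],[[0.002,0.02,0.006],0.01],[[0,0.01,0.004],0],[[0,0,0],0]], claw=0.7, newtons=90)

```text
time: 15.08
eef_pos: [0.395, -0.2127, 0.1702]
orientation: [-3.127, 0.001, -0.314]
ft_force: [-0.6, 0.7, -1.1]
width: 0.0725
```

```bash
python3 - <<'E'
from h import *
go(.4068,-.2734,.1,-.33)
E
```

```text
t 15.08 p [ 0.395  -0.2127  0.1702] rpy [-3.127e+00  9.000e-04 -3.144e-01] F [-0.6  0.7 -1.1] w 0.0725
tot [0.03   0.0541 0.0702] 0.016 n 3 per [0.01   0.018  0.0234] 0.0052
```

Emit:
move_arm(rows=[[[0.008,0.013,0.008],0.005],[[0.009,0.016,0.015],0.005],[[0.009,0.015,0.02],0.005],[[0.004,0.008,0.02],0],[[0,0,0.01],0],[[0,0,0],0],[[0,0,0],0]])

```text
time: 15.67
eef_pos: [0.4078, -0.2677, 0.09]
orientation: [-3.122, 0.006, -0.329]
ft_force: [0.5, 0.3, 0.9]
width: 0.0724
```

```bash
python3 - <<'E'
from h import *
go(.4068,-.2734,.008,-.33)
E
```

```text
t 15.67 p [ 0.4078 -0.2677  0.09  ] rpy [-3.1221  0.0063 -0.3285] F [0.5 0.3 0.9] w 0.0724
tot [0.001  0.0057 0.082 ] 0.001 n 3 per [0.0003 0.0019 0.0273] 0.0005
```

Emit:
move_arm(rows=[[[0,0.003,0.012],0],[[0,0.003,0.02],0],[[0,0.001,0.02],0],[[0,0,0.015],0],[[0,0,0.005],0],[[0,0,0.002],0],[[0,0,0],0],[[0,0,0],0]])

```text
time: 16.33
eef_pos: [0.4098, -0.2712, 0.0193]
orientation: [-3.125, -0.006, -0.322]
ft_force: [-0.1, -0.6, -0.6]
width: 0.0725
```

```bash
python3 - <<'E'
from h import *
go(.4068,-.2734,.008,-.33)
E
```

```text
t 16.33 p [ 0.4098 -0.2712  0.0193] rpy [-3.1253 -0.0057 -0.3222] F [-0.1 -0.6 -0.6] w 0.0725
tot [-0.0021  0.003   0.0113] 0.008 n 1 per [-0.0021  0.003   0.0113] 0.0078
```

Emit:
move_arm(rows=[[[-0.001,0.002,0.004],0.006],[[-0.001,0.001,0.004],0],[[0,0,0.001],0],[[0,0,0],0],[[0,0,0],0]])

```text
time: 16.75
eef_pos: [0.4085, -0.2749, 0.0132]
orientation: [-3.128, -0.012, -0.329]
ft_force: [-0.3, 0.6, 0.2]
width: 0.0723
```

Emit:
move_arm(rows=[[[0,0,0],0],[[0,0,0],0],[[0,0,0],0],[[0,0,0],0],[[0,0,0],0],[[0,0,0],0],[[0,0,0],0]], claw=-1)

```text
time: 17.33
eef_pos: [0.4089, -0.275, 0.0141]
orientation: [-3.127, -0.013, -0.328]
ft_force: [-0.1, 0.4, 0.8]
width: 0.0387
```

```bash
python3 - <<'E'
from h import *
go(.4068,-.2734,.15,-.33)
E
```

```text
t 17.33 p [ 0.4089 -0.275   0.0141] rpy [-3.1274 -0.0126 -0.3284] F [-0.1  0.4  0.8] w 0.0387
tot [-0.0025 -0.0008 -0.1359] 0.002 n 4 per [-0.0006 -0.0002 -0.034 ] 0.0004
```

Emit:
move_arm(rows=[[[0,0,-0.006],0],[[0,0,-0.015],0],[[0,0,-0.025],0],[[0,0,-0.025],0],[[0,0,-0.025],0],[[0,0,-0.015],0],[[0,0,-0.005],0],[[0,0,0],0]])

```text
time: 18.0
eef_pos: [0.4042, -0.2743, 0.1321]
orientation: [-3.124, -0.003, -0.329]
ft_force: [0.2, 0.5, -1.3]
width: 0.0388
```

```bash
python3 - <<'E'
from h import *
E=np.array([.6165,.037]);u=np.array([.9993,-.038]);v=np.array([.038,.9993])
q=E-.13*u-.072*v;print(q)
go(q[0],q[1],.12,-.038)
E
```

```text
[ 0.483855  -0.0300096]
t 18.0 p [ 0.4042 -0.2743  0.1321] rpy [-3.1245e+00 -2.6000e-03 -3.2870e-01] F [ 0.2  0.5 -1.3] w 0.0388
tot [-0.0035 -0.2569  0.0121] -0.291 n 7 per [-0.0005 -0.0367  0.0017] -0.0415
```

Emit:
move_arm(rows=[[[0,-0.015,0],-0.025],[[0.001,-0.028,0],-0.036],[[0.002,-0.031,0],-0.038],[[0.003,-0.031,0],-0.038],[[0.005,-0.031,0],-0.038],[[0.006,-0.031,0],-0.038],[[0.006,-0.028,0],-0.036],[[0.006,-0.02,0],-0.03],[[0.004,-0.01,0],-0.01],[[0,0,0],0]])

```text
time: 18.83
eef_pos: [0.4778, -0.0489, 0.1212]
orientation: [-3.121, 0.011, -0.03]
ft_force: [-0.2, 0.3, -1.9]
width: 0.039
```

```bash
python3 - <<'E'
from h import *
go(.484,-.030,.12,-.038)
E
```

```text
t 18.83 p [ 0.4778 -0.0489  0.1212] rpy [-3.1209  0.0109 -0.0304] F [-0.2  0.3 -1.9] w 0.039
tot [ 0.0056 -0.0191  0.0012] 0.008 n 1 per [ 0.0056 -0.0191  0.0012] 0.0076
```

Emit:
move_arm(rows=[[[0.001,-0.006,0.004],0.003],[[0.002,-0.008,0.008],0.004],[[0.001,-0.005,0.008],0],[[0,0,0.004],0],[[0,0,0],0],[[0,0,0],0]])

```text
time: 19.33
eef_pos: [0.4796, -0.0293, 0.0897]
orientation: [-3.121, 0.02, -0.041]
ft_force: [0.6, -0.7, -2.7]
width: 0.0391
```

```bash
python3 - <<'E'
from h import *
ck('s11');snap('top','t11')
go(.484,-.030,.09,-.038)
A=cv2.resize(cv2.imread('pics/t11.png')[105:205,200:300],(400,400),interpolation=cv2.INTER_CUBIC)
B=cv2.resize(cv2.imread('pics/s11.png')[145:245,215:315],(400,400),interpolation=cv2.INTER_CUBIC)
cv2.imwrite('pics/c7.png',np.hstack([A,B]))
s=load('s11');P=get_state()['eef_pos']
for n,a,b,z in[('nosebotR',.086,-.02,-.0141),('nosebotL',.086,.02,-.0141),('nosetopR',.086,-.02,.0239),('nosetopL',.086,.02,.0239)]:
  q=proj(s,[P[0]+a-.038*-b*0,P[1]-.038*a+b,P[2]+z]);print(n,((q-[215,145])*4+[400,0]).round())
E
```

```text
(array([ 0.22, -1.33]), 0.9856) (array([ 0.11, -1.4 ]), 0.9894) mm 8.93 9.4
t 19.43 p [ 0.4798 -0.0295  0.0902] rpy [-3.1215  0.0189 -0.0414] F [-0.5  0.  -2.2] w 0.0391
tot [0.0042 0.0004 0.0002] -0.003 n 1 per [0.0042 0.0004 0.0002] -0.0034
nosebotR [557. 236.]
nosebotL [577. 204.]
nosetopR [557. 215.]
nosetopL [578. 182.]
```

View pics/c7.png

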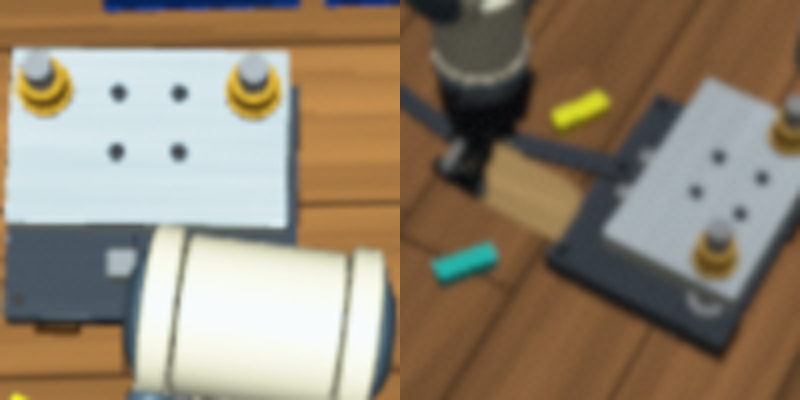

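The nose sits at the ledge front, around (560,238) to (585,205) in the scene crop, aligned and clear of the block, which matches the prediction. I'll lower slightly and insert.

Emit:
move_arm(rows=[[[0.002,0,0.001],0],[[0.004,0,0.001],-0.002],[[0.006,0,0.0005],0],[[0.008,0,-0.0002],0],[[0.008,0,-0.0002],0],[[0.004,0,0],0],[[0,0,0],0]])

```text
time: 20.02
eef_pos: [0.5168, -0.0323, 0.0895]
orientation: [-3.122, 0.014, -0.041]
ft_force: [-0.3, 0.4, -1.5]
width: 0.0391
```

```bash
python3 - <<'E'
from h import *
go(.5678,-.0332,.087,-.038)
E
```

```text
t 20.02 p [ 0.5168 -0.0323  0.0895] rpy [-3.1221  0.0139 -0.0413] F [-0.3  0.4 -1.5] w 0.0391
tot [ 0.051  -0.0012  0.0025] -0.003 n 2 per [ 0.0255 -0.0006  0.0012] -0.0017
```

Emit:
move_arm(rows=[[[0,0,0.0015],0],[[0,0,0.0015],0],[[0,0,0.001],0],[[0,0,0],0]])

```text
time: 20.35
eef_pos: [0.5175, -0.0323, 0.0863]
orientation: [-3.122, 0.013, -0.041]
ft_force: [0.1, 0.3, -2.2]
width: 0.0388
```

Emit:
move_arm(rows=[[[0.004,0,0],0],[[0.007,0,-0.0001],0],[[0.008,0,-0.0001],0],[[0.008,0,-0.0001],0],[[0.005,0,0],0],[[0,0,0],0],[[0,0,0],0]])

```text
time: 20.93
eef_pos: [0.5529, -0.0336, 0.0861]
orientation: [-3.122, 0.013, -0.041]
ft_force: [-1.9, 0.5, 0.8]
width: 0.0391
```

Emit:
move_arm(rows=[[[0.003,0,-0.0001],0],[[0.004,0,-0.0001],0],[[0.004,0,0],0],[[0.003,0,0],0],[[0,0,0],0]])

```text
time: 21.35
eef_pos: [0.5682, -0.0343, 0.0861]
orientation: [-3.122, 0.013, -0.041]
ft_force: [-0.2, 0.1, 0.8]
width: 0.039
```

```bash
python3 - <<'E'
from h import *
go(.5678,-.0332,.087,-.038)
E
```

```text
t 21.35 p [ 0.5682 -0.0343  0.0861] rpy [-3.1224  0.0131 -0.041 ] F [-0.2  0.1  0.8] w 0.039
tot [-0.0005 -0.0011 -0.0009] -0.003 n 1 per [-0.0005 -0.0011 -0.0009] -0.003
```

Emit:
move_arm(rows=[[[0.002,0,0],0],[[0.002,0,0],0],[[0.002,0,0],0]])

```text
time: 21.6
eef_pos: [0.5745, -0.0346, 0.0862]
orientation: [-3.122, 0.013, -0.041]
ft_force: [-1.0, -0.5, 0.1]
width: 0.0391
```

Emit:
move_arm(rows=[[[0.002,0,0],0],[[0.002,0,0],0],[[0.002,0,0],0]])

```text
time: 21.85
eef_pos: [0.5776, -0.0346, 0.086]
orientation: [-3.123, 0.022, -0.041]
ft_force: [-16.9, 1.9, 7.7]
width: 0.039
```

Emit:
move_arm(rows=[[[0,0,0],0],[[0,0,0],0],[[0,0,0],0],[[0,0,0],0]], claw=0.3)

```text
time: 22.18
eef_pos: [0.5784, -0.0346, 0.086]
orientation: [-3.122, 0.021, -0.041]
ft_force: [-0.2, 0.1, 0.8]
width: 0.0559
```

Emit:
move_arm(rows=[[[0,0,-0.01],0],[[0,0,-0.025],0],[[0,0,-0.03],0],[[0,0,-0.02],0],[[-0.015,0,0],0],[[-0.03,0,0],0],[[-0.03,0,0],0],[[-0.015,0,0],0],[[0,0,0],0]])

```text
time: 22.93
eef_pos: [0.4894, -0.0329, 0.1836]
orientation: [-3.123, 0.013, -0.041]
ft_force: [1.5, -0.4, 1.1]
width: 0.0554
```

```bash
python3 - <<'E'
from h import *
ck('s12')
go(.47,-.03,.1,-.038)
B=cv2.resize(cv2.imread('pics/s12.png')[145:245,215:315],(600,600),interpolation=cv2.INTER_CUBIC)
cv2.imwrite('pics/c8.png',B)
E
```

```text
(array([ 0.22, -1.34]), 0.9858) (array([ 0.38, -1.52]), 0.898) mm 8.99 10.2
t 22.98 p [ 0.4905 -0.033   0.1837] rpy [-3.123   0.0116 -0.0407] F [ 0.6 -0.4  0.5] w 0.0554
tot [-0.0206 -0.0021  0.0837] -0.003 n 3 per [-0.0069 -0.0007  0.0279] -0.0009
```

View pics/c8.png

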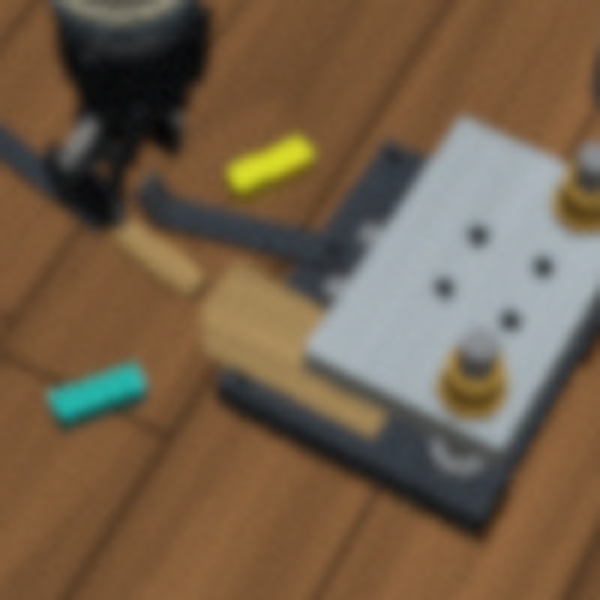

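The wedge lies flat on the ledge beside the block, nose under the shoe, rear face around (215,330). The gripper is now clear of it. I'll push its rear face with shut fingers to be sure it is jammed once flat.

Emit:
move_arm(rows=[[[0,0,0.01],0],[[0.003,0,0.025],0],[[0.003,0,0.025],0],[[0.003,0,0.02],0],[[0,0,0.008],0],[[0,0,0],0],[[0,0,0],0]], claw=-1)

```text
time: 23.57
eef_pos: [0.5044, -0.032, 0.0916]
orientation: [-3.123, 0.007, -0.041]
ft_force: [0.1, -1.2, 0.6]
width: -0.0001
```

```bash
python3 - <<'E'
from h import *
go(.52,-.0325,.088,-.038)
E
```

```text
t 23.57 p [ 0.5044 -0.032   0.0916] rpy [-3.1232  0.0067 -0.0408] F [ 0.1 -1.2  0.6] w -0.0001
tot [ 0.0156 -0.0001  0.0036] -0.003 n 1 per [ 0.0156 -0.0001  0.0036] -0.0028
```

Emit:
move_arm(rows=[[[0.004,0,0],0],[[0.005,0,0],0],[[0.004,0,0],0],[[0.002,0,0],0],[[0.002,0,0],0],[[0.002,0,0],0]])

```text
time: 24.07
eef_pos: [0.5283, -0.0332, 0.0966]
orientation: [-3.124, -0.001, -0.041]
ft_force: [-0.1, -0.6, 0.4]
width: -0.0001
```

Emit:
move_arm(rows=[[[0.002,0,0],0],[[0.002,0,0],0],[[0.002,0,0],0],[[0.002,0,0],0]])

```text
time: 24.4
eef_pos: [0.5369, -0.0336, 0.0974]
orientation: [-3.124, -0.001, -0.041]
ft_force: [-2.2, 0.8, 1.1]
width: 0.0001
```

Emit:
move_arm(rows=[[[0.002,0,0],0],[[0.002,0,0],0],[[0.002,0,0],0]])

```text
time: 24.65
eef_pos: [0.5425, -0.0338, 0.0974]
orientation: [-3.124, 0.002, -0.041]
ft_force: [-8.1, 0.5, 3.7]
width: 0.0003
```

Emit:
move_arm(rows=[[[0.002,0,0],0],[[0.002,0,0],0]])

```text
time: 24.82
eef_pos: [0.5428, -0.0338, 0.0975]
orientation: [-3.124, 0.012, -0.041]
ft_force: [-14.2, 0.8, 8.3]
width: 0.0001
```

Emit:
move_arm(rows=[[[0.003,0,0],0],[[0.003,0,0],0],[[0.003,0,0],0]])

```text
time: 25.07
eef_pos: [0.5425, -0.0338, 0.0977]
orientation: [-3.124, 0.037, -0.041]
ft_force: [-16.6, 0.6, 8.8]
width: 0.0001
```

Emit:
move_arm(rows=[[[0.003,0,0],0],[[0.002,0,0],0]])

```text
time: 25.23
eef_pos: [0.5421, -0.0338, 0.0979]
orientation: [-3.124, 0.052, -0.041]
ft_force: [-9.5, 1.0, 4.3]
width: 0.0001
```

Emit:
move_arm(rows=[[[-0.003,0,0],0],[[-0.01,0,0],0],[[-0.02,0,0],0],[[-0.03,0,-0.01],0],[[-0.01,0,-0.03],0],[[0,0,-0.04],0],[[0,0,-0.035],0],[[0,0,-0.02],0],[[0,0,0],0]])

```text
time: 25.98
eef_pos: [0.4718, -0.0331, 0.235]
orientation: [-3.123, 0.057, -0.041]
ft_force: [-0.4, -0.1, 0.9]
width: 0.0002
```

```bash
python3 - <<'E'
from h import *
ck('s13');snap('top','t13')
s=load('s13')
st=get_state();print(st['eef_pos'],st['time'])
B=cv2.resize(cv2.imread('pics/s13.png')[165:240,230:305],(600,600),interpolation=cv2.INTER_CUBIC)
cv2.imwrite('pics/c9.png',B)
cr=lambda q:((q-[230,165])*8).round()
u=np.array([.9993,-.038]);v=np.array([.038,.9993])
for ex in(.6165,.6195):
 E=np.array([ex,.037])
 for ins in(.041,.049,.057):
  r=E+(ins-.12)*u-.072*v
  print(ex,ins,'rear topL,topR,botR',*[cr(proj(s,[*(r+b*v),z])) for b,z in((.02,.123),(-.02,.123),(-.02,.07))],'noseR bot/top',*[cr(proj(s,[*(E+ins*u-.092*v),z])) for z in(.07,.108)])
 print('ledge FR',cr(proj(s,[*(E-.055*u-.11*v),.07])),'shoeTopFR',cr(proj(s,[*(E-.1*v),.139])))
E
```

```text
(array([ 0.21, -1.34]), 0.9859) (array([ 0.37, -1.61]), 0.8752) mm 8.99 10.81
[ 0.47090457 -0.03292838  0.23108099] 26.0833
0.6165 0.041 rear topL,topR,botR [179. 166.] [133. 229.] [136. 290.] noseR bot/top [359. 405.] [363. 364.]
0.6165 0.049 rear topL,topR,botR [194. 174.] [148. 237.] [150. 298.] noseR bot/top [375. 413.] [379. 372.]
0.6165 0.057 rear topL,topR,botR [209. 181.] [164. 245.] [165. 305.] noseR bot/top [390. 421.] [395. 380.]
ledge FR [159. 341.] shoeTopFR [276. 301.]
0.6195 0.041 rear topL,topR,botR [185. 169.] [139. 232.] [141. 293.] noseR bot/top [365. 408.] [369. 367.]
0.6195 0.049 rear topL,topR,botR [200. 176.] [154. 240.] [156. 300.] noseR bot/top [380. 416.] [385. 375.]
0.6195 0.057 rear topL,topR,botR [215. 184.] [169. 247.] [170. 308.] noseR bot/top [396. 424.] [401. 383.]
ledge FR [165. 344.] shoeTopFR [282. 303.]
```

View pics/c9.png

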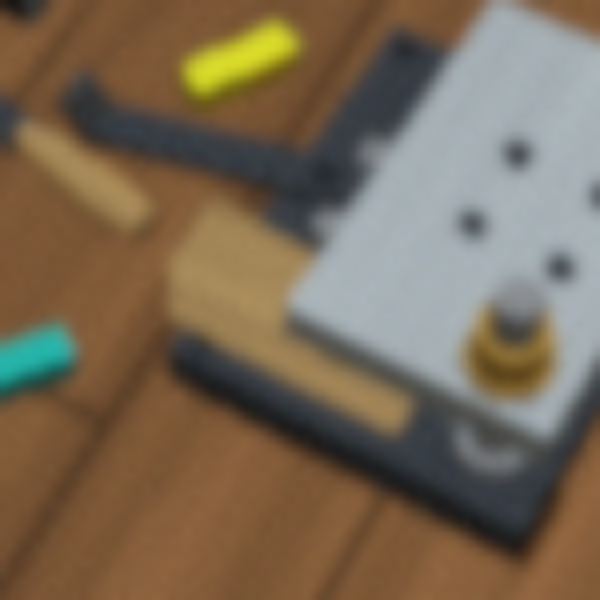

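```bash
python3 - <<'E'
from h import *
s=load('s0');t=load('t0')
for f in('s3','s5','s9','s10','s13'):
    print(f,*[lift('s0',f,'',r) for r in((284,178,20,18),(282,186,14,13),(287,178,14,13),(296,183,18,12))])
print('top px/mm',(proj(t,[.68,.035,.14])-proj(t,[.68,.035,.13]))/10,'scene',(proj(s,[.68,.035,.14])-proj(s,[.68,.035,.13]))/10)
print('holes top',proj(t,[.68,.035,.13]))
for r in((220,122,38,22),(222,122,34,30)): print('t13',lift('t0','t13','',r),'t3',lift('t0','t3','',r))
E
```

```text
s3 (array([-0.05, -0.01]), 0.9902) (array([-0.07, -0.02]), 0.9963) (array([ 0.02, -0.  ]), 0.9993) (array([-0.02, -0.08]), 0.9935)
s5 (array([-0.06, -0.  ]), 0.9903) (array([-0.09, -0.01]), 0.9962) (array([-0.02, -0.02]), 0.9994) (array([-0.  , -0.07]), 0.9934)
s9 (array([ 0.28, -1.64]), 0.986) (array([ 0.15, -1.57]), 0.9967) (array([ 0.41, -1.66]), 0.9964) (array([ 0.37, -1.68]), 0.9887)
s10 (array([ 0.26, -1.64]), 0.9868) (array([ 0.17, -1.58]), 0.9971) (array([ 0.4 , -1.68]), 0.9967) (array([ 0.35, -1.67]), 0.9884)
s13 (array([ 0.26, -1.67]), 0.9859) (array([ 0.18, -1.58]), 0.9969) (array([ 0.41, -1.69]), 0.9966) (array([ 0.36, -1.66]), 0.9885)
top px/mm [-0.02019905 -0.10595222] scene [ 0.02592528 -0.15138959]
holes top [236.82725536 140.43419389]
t13 (array([-0.08, -1.27]), 0.9348) t3 (array([-0.02, -0.01]), 0.9965)
t13 (array([ 0.02, -1.37]), 0.7387) t3 (array([-0.,  0.]), 0.9997)
```

The hole-only patches disagree with my earlier lift reading. The earlier patches included the fixed pillar and the ledge, which biased them low. The shoe really stands at about 10.8 mm, and the wedge depth of about 55 mm agrees. That is over 10 mm, so I'll draw the wedge back, press the shoe down to about 9 mm, and jam the wedge again.

```bash
cat >> h.py <<'E'
from scipy.spatial.transform import Rotation
def go(x,y,z,yaw=None):
    st=get_state();p=st['eef_pos'];R=Rotation.from_euler('xyz',st['orientation']).as_matrix()
    d=R.T@(np.array([x,y,z])-p);print('t',round(st['time'],2),'p',p.round(4),'rpy',st['orientation'].round(3),'F',st['ft_force'].round(1),'tot',d.round(4))
def ck(f):
    snap('scene',f)
    v=[-lift('s0',f,'',r)[0][1]/.151 for r in((284,178,20,18),(282,186,14,13),(287,178,14,13),(296,183,18,12))];print('lift mm',np.round(v,2))
E
python3 -c "
from h import *
go(.572,-.0345,.15);go(.572,-.0345,.092)"
```

```text
t 26.08 p [ 0.4709 -0.0329  0.2311] rpy [-3.122  0.062 -0.04 ] F [ 0.1  1.  -0.3] tot [ 0.1059 -0.0011  0.0747]
t 26.08 p [ 0.4709 -0.0329  0.2311] rpy [-3.122  0.062 -0.04 ] F [ 0.1  1.  -0.3] tot [0.1095 0.     0.1326]
```

Emit:
move_arm(rows=[[[0.012,0,0.004],0],[[0.022,0,0.008],0],[[0.025,0,0.014],0],[[0.022,0,0.02],0],[[0.012,0,0.015],0],[[0.004,0,0.008],0],[[0,0,0],0],[[0,0,0],0]], claw=0.3)

```text
time: 26.75
eef_pos: [0.5632, -0.0347, 0.1391]
orientation: [-3.121, 0.076, -0.04]
ft_force: [0.3, -0.7, 0.1]
width: 0.0556
```

```bash
python3 -c "
from h import *
go(.572,-.0345,.092)"
```

```text
t 26.75 p [ 0.5632 -0.0347  0.1391] rpy [-3.121  0.076 -0.04 ] F [ 0.3 -0.7  0.1] tot [0.0123 0.0004 0.0463]
```

Emit:
move_arm(rows=[[[0.003,0,0.006],0],[[0.004,0,0.01],0],[[0.003,0,0.012],0],[[0.001,0,0.01],0],[[0,0,0.004],0],[[0,0,0],0],[[0,0,0],0]])

```text
time: 27.33
eef_pos: [0.5705, -0.0341, 0.0945]
orientation: [-3.121, 0.073, -0.041]
ft_force: [-0.5, 0.6, 0.1]
width: 0.0555
```

Emit:
move_arm(rows=[[[0,0,0],0],[[0,0,0],0],[[0,0,0],0],[[0,0,0],0],[[0,0,0],0]], claw=-1, newtons=90)

```text
time: 27.75
eef_pos: [0.5705, -0.0344, 0.0953]
orientation: [-3.122, 0.072, -0.041]
ft_force: [0.2, 0.3, -1.4]
width: 0.0386
```

Pull back about 20 mm, keeping the height.

Emit:
move_arm(rows=[[[-0.003,0,0],0],[[-0.004,0,0.0002],0],[[-0.005,0,0.0003],0],[[-0.005,0,0.0003],0],[[-0.003,0,0.0002],0],[[0,0,0],0]])

```text
time: 28.25
eef_pos: [0.5485, -0.0333, 0.0956]
orientation: [-3.122, 0.072, -0.041]
ft_force: [1.1, 0.5, -1.8]
width: 0.0384
```

Emit:
move_arm(rows=[[[0,0,0],0],[[0,0,0],0],[[0,0,0],0],[[0,0,-0.008],0],[[0,0,-0.02],0],[[0,0,-0.03],0],[[0,0,-0.03],0],[[0,0,-0.015],0],[[0,0,0],0]], claw=0.3)

```text
time: 29.0
eef_pos: [0.5559, -0.0357, 0.2056]
orientation: [-3.121, 0.071, -0.041]
ft_force: [0.5, 0.6, 0.6]
width: 0.0555
```

```bash
python3 -c "
from h import *
go(.645,.036,.18)"
```

```text
t 29.0 p [ 0.5559 -0.0357  0.2056] rpy [-3.121  0.071 -0.041] F [0.5 0.6 0.6] tot [ 0.0877 -0.0748  0.0209]
```

Emit:
move_arm(rows=[[[0.01,-0.009,0],0],[[0.016,-0.014,0.002],0],[[0.018,-0.016,0.004],0],[[0.018,-0.015,0.005],0],[[0.014,-0.012,0.005],0],[[0.006,-0.005,0.003],0],[[0,0,0],0],[[0,0,0],0]], claw=-1)

```text
time: 29.67
eef_pos: [0.6435, 0.0339, 0.1817]
orientation: [-3.123, 0.068, -0.043]
ft_force: [-0.5, -0.2, 0.6]
width: 0.0
```

```bash
python3 -c "
from h import *
go(.645,.036,.145);ck('s14')"
```

```text
t 29.67 p [0.6435 0.0339 0.1817] rpy [-3.123  0.068 -0.043] F [-0.5 -0.2  0.6] tot [ 0.0039 -0.0015  0.0366]Traceback (most recent call last):
  File "<string>", line 3, in <module>
    go(.645,.036,.145);ck('s14')
                       ~~^^^^^^^
  File "h.py", line 57, in ck
    v=[-lift('s0',f,'',r)[0][1]/.151 for r in((284,178,20,18),(282,186,14,13),(287,178,14,13),(296,183,18,12))];print('lift mm',np.round(v,2))
        ~~~~^^^^^^^^^^^^^
  File "h.py", line 46, in lift
    cc,M=cv2.findTransformECC(T,g(b),pad,cv2.MOTION_TRANSLATION,(3,200,1e-6),None,3)
         ~~~~~~~~~~~~~~~~~~~~^^^^^^^^^^^^^^^^^^^^^^^^^^^^^^^^^^^^^^^^^^^^^^^^^^^^^^^
cv2.error: OpenCV(4.12.0) /io/opencv/modules/video/src/ecc.cpp:589: error: (-7:Iterations do not converge) The algorithm stopped before its convergence. The correlation is going to be minimized. Images may be uncorrelated or non-overlapped in function 'findTransformECC'
```

Emit:
move_arm(rows=[[[0.001,0,0.006],0],[[0.001,0,0.01],0],[[0.001,0,0.008],0],[[0,0,0.004],0],[[0,0,0.001],0],[[0,0,0],0]])

```text
time: 30.22
eef_pos: [0.6424, 0.0311, 0.1508]
orientation: [-3.124, 0.067, -0.047]
ft_force: [-1.0, -0.2, -1.2]
width: 0.0004
```

Emit:
move_arm(rows=[[[0,0,0.0015],0],[[0,0,0.0015],0],[[0,0,0.0015],0]])

```text
time: 30.47
eef_pos: [0.6422, 0.0309, 0.1469]
orientation: [-3.124, 0.066, -0.047]
ft_force: [-0.3, -0.4, 0.2]
width: -0.0002
```

Emit:
move_arm(rows=[[[0,0,0.001],0],[[0,0,0.001],0],[[0,0,0.001],0]])

```text
time: 30.72
eef_pos: [0.6423, 0.031, 0.1441]
orientation: [-3.124, 0.065, -0.047]
ft_force: [-0.2, 0.1, -0.1]
width: -0.0001
```

Emit:
move_arm(rows=[[[0,0,0.001],0],[[0,0,0.001],0]])

```text
time: 30.88
eef_pos: [0.6423, 0.0312, 0.1421]
orientation: [-3.124, 0.064, -0.047]
ft_force: [-0.1, -0.4, 0.1]
width: -0.0002
```

Emit:
move_arm(rows=[[[0,0,0.001],0],[[0,0,0.001],0]])

```text
time: 31.05
eef_pos: [0.6423, 0.0312, 0.1415]
orientation: [-3.124, 0.063, -0.047]
ft_force: [-1.9, -0.0, 6.1]
width: -0.0001
```

Emit:
move_arm(rows=[[[0,0,0.002],0],[[0,0,0.003],0]])

```text
time: 31.22
eef_pos: [0.6424, 0.0312, 0.1414]
orientation: [-3.124, 0.059, -0.047]
ft_force: [-5.6, -0.8, 14.9]
width: -0.0002
```

Emit:
move_arm(rows=[[[0,0,0.004],0],[[0,0,0.004],0]])

```text
time: 31.38
eef_pos: [0.6424, 0.0312, 0.1413]
orientation: [-3.124, 0.052, -0.047]
ft_force: [-6.2, -0.1, 14.1]
width: 0.0002
```

Emit:
move_arm(rows=[[[0,0,0.008],0],[[0,0,0.008],0]])

```text
time: 31.55
eef_pos: [0.6424, 0.0312, 0.1383]
orientation: [-3.124, 0.041, -0.047]
ft_force: [-11.8, -0.9, 29.3]
width: 0.0001
```

Emit:
move_arm(rows=[[[0,0,0.011],0],[[0,0,0.011],0]])

```text
time: 31.72
eef_pos: [0.6424, 0.0312, 0.138]
orientation: [-3.125, 0.024, -0.047]
ft_force: [-18.9, -0.9, 38.4]
width: 0.0003
```

Emit:
move_arm(rows=[[[0,0,-0.003],0],[[0,0,-0.015],0],[[0,0,-0.03],0],[[-0.02,0,-0.03],0],[[-0.035,0,0],0],[[-0.04,0,0],0],[[-0.04,0,0],0],[[-0.03,0,0],0],[[-0.01,0,0],0],[[0,0,0],0]])

```text
time: 32.55
eef_pos: [0.4633, 0.0381, 0.2284]
orientation: [-3.124, 0.012, -0.047]
ft_force: [0.3, -0.1, 0.1]
width: 0.0002
```

```bash
python3 -c "
from h import *
ck('s15');go(.475,.0415,.12)
B=cv2.resize(cv2.imread('pics/s15.png')[155:240,225:310],(600,600),interpolation=cv2.INTER_CUBIC);cv2.imwrite('pics/c10.png',B)"
```

```text
lift mm [7.48 7.42 7.95 7.81]
t 32.6 p [0.4641 0.038  0.2285] rpy [-3.124  0.012 -0.047] F [0.7 0.6 1.5] tot [ 0.012  -0.0021  0.1084]
```

View pics/c10.png

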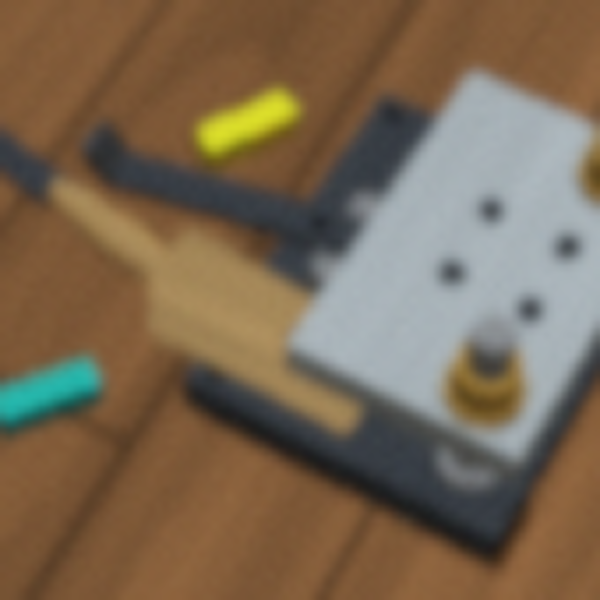

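Lift is now about 7.7 mm, and the bar, block and wedge are all in place with the wedge loose. I'll lever again to about 9 mm.

Emit:
move_arm(rows=[[[0.003,-0.001,0.015],0],[[0.004,-0.001,0.03],0],[[0.004,-0.001,0.035],0],[[0.002,0,0.03],0],[[0,0,0.015],0],[[0,0,0.005],0],[[0,0,0],0],[[0,0,0],0]])

```text
time: 33.27
eef_pos: [0.4834, 0.0425, 0.0936]
orientation: [-3.124, 0.007, -0.048]
ft_force: [-0.1, -0.2, -0.4]
width: -0.0005
```

```bash
python3 -c "
from h import *
go(.478,.0415,.062)
for f in('s6','s7','s8','s9'): print(f,[round(-lift('s0',f,'',r)[0][1]/.151,2) for r in((284,178,20,18),(282,186,14,13),(287,178,14,13),(296,183,18,12))])"
```

```text
t 33.27 p [0.4834 0.0425 0.0936] rpy [-3.124  0.007 -0.048] F [-0.1 -0.2 -0.4] tot [-0.0051  0.0018  0.0316]
s6 [np.float64(2.12), np.float64(1.99), np.float64(2.19), np.float64(1.26)]
s7 [np.float64(4.9), np.float64(4.57), np.float64(4.57), np.float64(5.1)]
s8 [np.float64(8.81), np.float64(8.68), np.float64(8.68), np.float64(8.87)]
s9 [np.float64(10.86), np.float64(10.4), np.float64(10.99), np.float64(11.13)]
```

Emit:
move_arm(rows=[[[-0.002,0.001,0.008],0],[[-0.002,0.001,0.01],0],[[-0.001,0,0.006],0],[[0,0,0.003],0],[[0,0,0.002],0]])

```text
time: 33.68
eef_pos: [0.481, 0.0408, 0.067]
orientation: [-3.124, -0.002, -0.048]
ft_force: [0.1, -0.5, 1.4]
width: -0.0001
```

Emit:
move_arm(rows=[[[0,0,0.003],0],[[0,0,0.003],0]])

```text
time: 33.85
eef_pos: [0.4823, 0.0409, 0.0628]
orientation: [-3.123, -0.006, -0.048]
ft_force: [-3.1, -0.3, 10.8]
width: 0.0
```

Emit:
move_arm(rows=[[[0,0,0.005],0],[[0,0,0.005],0],[[0,0,0.005],0]])

```text
time: 34.1
eef_pos: [0.4853, 0.041, 0.0566]
orientation: [-3.123, -0.016, -0.048]
ft_force: [-8.4, -0.5, 19.0]
width: -0.0
```

```bash
python3 -c "
from h import *
ck('s16');go(.478,.0415,.0567)"
```

```text
lift mm [10.13  9.8  10.33 10.2 ]
t 34.15 p [0.4853 0.041  0.0564] rpy [-3.123 -0.016 -0.048] F [-7.6 -1.  16.9] tot [-0.0074 -0.0001 -0.0004]
```

Emit:
move_arm(rows=[[[0,0,-0.003],0],[[0,0,-0.012],0],[[0,0,-0.03],0],[[0,0,-0.04],0],[[0,0,-0.04],0],[[0.02,0,-0.015],0],[[0.035,0,0],0],[[0.035,0,0],0],[[0.03,0,0],0],[[0.015,0,0],0]])

```text
time: 34.98
eef_pos: [0.6209, 0.0324, 0.2162]
orientation: [-3.123, -0.028, -0.047]
ft_force: [0.6, 0.0, -0.4]
width: 0.0002
```

```bash
python3 -c "
from h import *
go(.643,.032,.145)"
```

```text
t 34.98 p [0.6209 0.0324 0.2162] rpy [-3.123 -0.028 -0.047] F [ 0.6  0.  -0.4] tot [0.02   0.0007 0.0718]
```

Emit:
move_arm(rows=[[[0.002,0,0.01],0],[[0.004,0,0.02],0],[[0.004,0,0.02],0],[[0.001,0,0.01],0],[[0,0,0.002],0],[[0,0,0],0]])

```text
time: 35.48
eef_pos: [0.6355, 0.0329, 0.1519]
orientation: [-3.123, -0.028, -0.047]
ft_force: [-0.3, -0.1, -0.6]
width: 0.0
```

Emit:
move_arm(rows=[[[0,0,0.001],0],[[0,0,0.001],0]])

```text
time: 35.65
eef_pos: [0.6349, 0.033, 0.1512]
orientation: [-3.123, -0.029, -0.047]
ft_force: [-0.4, 0.1, -0.3]
width: 0.0001
```

Emit:
move_arm(rows=[[[0,0,0.003],0],[[0,0,0.003],0],[[0,0,0.002],0]])

```text
time: 35.9
eef_pos: [0.6358, 0.0332, 0.1464]
orientation: [-3.123, -0.034, -0.047]
ft_force: [-0.4, -0.2, 0.4]
width: 0.0001
```

Emit:
move_arm(rows=[[[0,0,0.002],0],[[0,0,0.002],0]])

```text
time: 36.07
eef_pos: [0.6362, 0.0333, 0.1429]
orientation: [-3.122, -0.036, -0.047]
ft_force: [-0.2, -0.9, -0.0]
width: 0.0002
```

Emit:
move_arm(rows=[[[0,0,0.004],0],[[0,0,0.004],0]])

```text
time: 36.23
eef_pos: [0.6367, 0.0334, 0.1399]
orientation: [-3.123, -0.04, -0.047]
ft_force: [-12.7, -0.1, 23.0]
width: 0.0002
```

Emit:
move_arm(rows=[[[0,0,0.006],0]])

```text
time: 36.32
eef_pos: [0.6367, 0.0334, 0.1391]
orientation: [-3.123, -0.042, -0.047]
ft_force: [-13.6, -0.6, 23.1]
width: 0.0002
```

Emit:
move_arm(rows=[[[0,0,0.006],0]])

```text
time: 36.4
eef_pos: [0.6367, 0.0334, 0.1385]
orientation: [-3.123, -0.045, -0.047]
ft_force: [-13.8, -1.4, 24.3]
width: -0.0001
```

Emit:
move_arm(rows=[[[0,0,-0.003],0],[[0,0,-0.015],0],[[0,0,-0.03],0],[[-0.02,0.005,-0.03],0],[[-0.035,0.015,0],0],[[-0.04,0.015,0],0],[[-0.04,0.015,0],0],[[-0.03,0.012,0],0],[[-0.01,0.005,0],0],[[0,0,0],0]])

```text
time: 37.23
eef_pos: [0.4502, -0.0279, 0.2102]
orientation: [-3.124, -0.049, -0.045]
ft_force: [0.2, -0.1, 0.6]
width: 0.0001
```

```bash
python3 -c "
from h import *
ck('s17');go(.50,-.031,.1)"
```

```text
lift mm [7.68 7.48 7.88 7.95]
t 37.28 p [ 0.4511 -0.0276  0.2103] rpy [-3.124 -0.05  -0.045] F [-0.   0.1  0.3] tot [0.0435 0.0032 0.1126]
```

```bash
python3 -c "
from h import *
go(.483,.041,.075)"
```

```text
t 37.28 p [ 0.4511 -0.0276  0.2103] rpy [-3.124 -0.05  -0.045] F [-0.   0.1  0.3] tot [ 0.0221 -0.0676  0.1378]
```

Emit:
move_arm(rows=[[[0.003,-0.012,0.005],0],[[0.004,-0.02,0.012],0],[[0.004,-0.018,0.02],0],[[0.004,-0.01,0.03],0],[[0.003,-0.004,0.025],0],[[0,0,0.014],0],[[0,0,0.005],0],[[0,0,0],0]])

```text
time: 37.95
eef_pos: [0.4863, 0.0434, 0.0976]
orientation: [-3.122, -0.055, -0.044]
ft_force: [-0.2, 0.6, 0.6]
width: -0.0003
```

```bash
python3 -c "
from h import *
go(.483,.041,.066)"
```

```text
t 37.95 p [0.4863 0.0434 0.0976] rpy [-3.122 -0.055 -0.044] F [-0.2  0.6  0.6] tot [-0.005   0.0031  0.0313]
```

Emit:
move_arm(rows=[[[-0.002,0.001,0.008],0],[[-0.002,0.001,0.01],0],[[-0.001,0,0.006],0],[[0,0,0.003],0],[[0,0,0.002],0]])

```text
time: 38.37
eef_pos: [0.4851, 0.0418, 0.0689]
orientation: [-3.122, -0.06, -0.045]
ft_force: [0.8, -0.9, 0.6]
width: -0.0
```

Emit:
move_arm(rows=[[[0,0,0.003],0],[[0,0,0.003],0]])

```text
time: 38.53
eef_pos: [0.4863, 0.0416, 0.0641]
orientation: [-3.122, -0.063, -0.045]
ft_force: [-3.1, -0.6, 8.0]
width: 0.0002
```

Emit:
move_arm(rows=[[[0,0,0.004],0]])

```text
time: 38.62
eef_pos: [0.4872, 0.0416, 0.0622]
orientation: [-3.122, -0.065, -0.045]
ft_force: [-8.3, 0.6, 14.4]
width: -0.0001
```

```bash
python3 -c "
from h import *
ck('s18');go(.483,.041,.06)"
```

```text
lift mm [7.95 7.88 7.95 8.01]
t 38.67 p [0.4873 0.0416 0.062 ] rpy [-3.122 -0.065 -0.045] F [-5.9 -0.7 11.7] tot [-0.0044  0.0009  0.0017]
```

Emit:
move_arm(rows=[[[0,0,0.005],0],[[0,0,0.004],0]])

```text
time: 38.83
eef_pos: [0.489, 0.0417, 0.0589]
orientation: [-3.122, -0.07, -0.045]
ft_force: [-10.4, -0.8, 16.4]
width: -0.0003
```

```bash
python3 -c "
from h import *
ck('s19');go(.483,.041,.06)"
```

```text
lift mm [9.87 9.4  9.93 9.47]
t 38.88 p [0.4889 0.0418 0.0588] rpy [-3.122 -0.07  -0.045] F [-9.5 -0.4 15.3] tot [-0.0058  0.001  -0.0016]
```

The lift reads about 9.5 mm by four patches. In one batch I'll push the wedge home, retract, and hand in only if the checks pass.

Emit:
move_arm(rows=[[[0,0,-0.003],0],[[0,0,-0.012],0],[[0,0,-0.028],0],[[0,0,-0.03],0],[[0,0.005,-0.015],0],[[0,0.018,0],0],[[0,0.022,0],0],[[0,0.018,0],0],[[0,0.007,0],0],[[0,0,0],0]])

```text
time: 39.72
eef_pos: [0.4807, -0.0319, 0.159]
orientation: [-3.122, -0.081, -0.043]
ft_force: [-0.0, -0.6, -0.7]
width: -0.0002
```

Emit:
move_arm(rows=[[[0,0,0],0],[[0,0,0.01],0],[[0,0,0.02],0],[[0,0,0.018],0],[[0,0,0.01],0],[[0,0,0.003],0],[[0,0,0],0],[[0,0,0],0]])

```text
time: 40.38
eef_pos: [0.4858, -0.0258, 0.0936]
orientation: [-3.119, -0.08, -0.04]
ft_force: [0.4, -0.5, -0.6]
width: 0.0
```

Emit:
move_arm(rows=[[[0.003,0,0],0],[[0.004,0,0],0],[[0.004,0,0],0],[[0.004,0,0],0],[[0.003,0,0],0],[[0.003,0,0],0],[[0.003,0,0],0],[[0.002,0,0],0],[[0.002,0,0],0],[[0.002,0,0],0]])

```text
time: 41.22
eef_pos: [0.5212, -0.0272, 0.1008]
orientation: [-3.12, -0.087, -0.04]
ft_force: [0.9, -0.5, -0.1]
width: 0.0
```

Emit:
move_arm(rows=[[[0.002,0,0],0],[[0.002,0,0],0],[[0.002,0,0],0],[[0.002,0,0],0],[[0.002,0,0],0],[[0.002,0,0],0],[[0.002,0,0],0],[[0.002,0,0],0]])

```text
time: 41.88
eef_pos: [0.5351, -0.0276, 0.1008]
orientation: [-3.12, -0.077, -0.04]
ft_force: [-14.6, 1.2, 6.8]
width: 0.0003
```

Emit:
move_arm(rows=[[[0.0025,0,0],0],[[0.0025,0,0],0],[[0.0025,0,0],0],[[0.003,0,0],0],[[0.003,0,0],0]])

```text
time: 42.3
eef_pos: [0.5351, -0.0275, 0.1012]
orientation: [-3.12, -0.04, -0.039]
ft_force: [-16.5, 1.1, 8.0]
width: -0.0003
```

Emit:
move_arm(rows=[[[0.003,0,0],0],[[0.003,0,0],0],[[0.003,0,0],0]])

```text
time: 42.55
eef_pos: [0.5349, -0.0275, 0.1015]
orientation: [-3.12, -0.015, -0.039]
ft_force: [-18.0, 1.4, 8.2]
width: -0.0002
```

```bash
python3 -c "
from h import *
s=get_state();np.save('push.npy',np.r_[s['eef_pos'],s['ft_force']]);print(s['eef_pos'].round(4),s['ft_force'].round(1))"
```

```text
[ 0.5349 -0.0275  0.1015] [-18.    1.4   8.2]
```

Emit:
move_arm(rows=[[[-0.003,0,0],0],[[-0.01,0,0],0],[[-0.02,0,0],0],[[-0.02,0,-0.01],0],[[-0.005,0,-0.03],0],[[0,0,-0.04],0],[[0,0,-0.03],0],[[0,0,-0.01],0],[[0,0,0],0],[[0,0,0],0]])

```text
time: 43.38
eef_pos: [0.4731, -0.0278, 0.2224]
orientation: [-3.12, -0.016, -0.039]
ft_force: [-0.0, -0.4, -1.6]
width: -0.0004
```

```bash
python3 -c "
from h import *
ck('s20');p=np.load('push.npy')
v=np.mean([-lift('s0','s20','',r)[0][1]/.151 for r in((284,178,20,18),(282,186,14,13),(287,178,14,13),(296,183,18,12))])
s=get_state();print(p.round(4),round(v,2),s['eef_pos'].round(3),s['ft_force'].round(1),s['time'])
ok=p[3]<-9 and .520<p[0]<.545 and abs(p[1]+.033)<.012 and 8.2<v<10.1 and abs(s['ft_force']).max()<3
print('ok',ok)
if ok: print(sign_off())
"
```

```text
lift mm [9.93 9.4  9.87 9.47]
[  0.5349  -0.0275   0.1015 -17.9533   1.3636   8.1656] 9.67 [ 0.473 -0.028  0.222] [-0.1 -0.6  0.4] 43.4333
ok True
the job is handed in; nothing more can be done
None
```

The job is handed in at 43.4 s, with the shoe levered up and the wedge jammed. On the way, the shoe was over-lifted and had to be brought back down.

**What I did:** I set the bar over the block with its tip under the shoe edge and levered the shoe up. I then pushed the wedge in, nose first, beside the block.

**What went wrong:**
- **Over-lift:** My first camera check read about 9 mm, but its image patches included fixed parts. Cleaner patches, the wedge depth and a later fingertip touch on the shoe top all put the lift at about 10.8 to 11 mm.
- **Correction:** I drew the wedge back about 20 mm, pressed the shoe down to about 7.7 mm and levered again. That overshot to about 10.1 mm, so I pressed it down and levered once more, then jammed the wedge again. The first two liftings therefore went past the 10 mm limit.

**Last checks:**
- **Lift:** The four patches read 9.4, 9.5, 9.9 and 9.9 mm (mean 9.7), with an error of about ±0.3 mm. That is in range, but close to the upper limit.
- **Wedge:** It stopped dead under an 18 N push along its length. It stopped about 8 mm shallower than at the 10.8 mm lift, which agrees with a lift of about 9.8 to 9.9 mm.
- **Robot:** It was clear of everything, with about 0 N at the wrist.
- **Bar and bystanders:** In the last pictures I viewed, the bar and block were still in place and the other things in view had not moved. I had no views left after the final push, so the end state was checked only by measurement.

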